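# Load the developing tank, fit its cover and start the pump

### The arm

A 7-joint arm with a two-finger parallel gripper is mounted at the origin on the work surface. World frame = base frame: x ahead of the robot, y to its left, z up, the work surface at z = 0. Lengths are in m, angles in rad, forces in N, time in s.
With the tool pointing down it reaches from about 0.4 to 0.925 m from the base axis. Payload 4.1 kg.
Tool frame: the origin (TCP) lies on the centre line of the jaws, within the pads' length; the fingertips stand 8 mm ahead of it and the grasp point (between the pads) lies 11 mm behind it; z points along the fingers, y is the direction in which the jaws open and shut (so a half turn about z gives the same grasp; the last joint's range is limited). The gripper opens to 85 mm and grips with 20 to 120 N. Pads are 22 mm wide; open, the fingers measure 114 mm over their backs; the gripper's body (76 mm by 85 mm) begins 54 mm behind the grasp point. The pads swing forward as they close: fully open they stand 13 mm farther back than shut.
Start: joints at [-1.37, 0.398, 0.045, 1.537, -0.019, 1.207, -0.051], TCP at [0.192, 0.621, 0.239] pointing down, gripper open.
Joint ranges: [-2.82, 2.82], [-0.49, 2.23], [-1.37, 1.46], [0, 2.46], [-1.36, 4.5], [0.23, 2], [-2.94, 2.94]. Speed limits (rad/s): [2.57, 2.57, 3.14, 3.14, 3.14, 3.14, 3.14].

### API

Orientations are given as a rotation vector (axis times angle).
In Python, from rig import sensors, imaging, arm gives the robot as it stands.
- The arm moves only by the tool carry_out, never from a script. Its arguments are lists of equal length, an entry for each row: "translation": the shift along the world's x, y, z in mm, a list of three; "turn": the turn, a rotation vector about the world's x, y, z in rad, a list of three. A call has 1 to 20 rows; each row is the pose to reach, as a shift and turn from the pose commanded when the call began; what a row does not reach only later rows make up. A row lasts 1/10 s, in which the tool goes at most 50 mm and 8.59 degrees, less where a joint would pass 70% of its speed; a pose out of reach is approached as far as the arm can. A call with a gripper value outside its range is refused whole. "claw" is the finger opening in mm, from 0 to 85.4, set as the call begins (left out, the last holds). The fingers move at their own pace and stop on an object; "newtons" is the grip in N (left out, the last holds). Time passes only in rows, so rows that repeat a pose let the fingers close. It gives the time, the measured TCP pose, the force and the opening at its end, in the units of the state.
- sensors.state(): the state, without advancing time (a new reading comes with each control period).
- imaging.grab_frame(name): name is "scene" or "top" or "wrist"; returns a dict with "frame" (384x512x3 uint8, red, green, blue), "intrinsics" (3x3 intrinsics, pixels), "origin" and "attitude" of the camera in the world; the wrist camera has in their place "hand_eye" (4x4, takes a point from camera to tool coordinates, whose origin is the TCP and whose axes are the flange's). Camera axes: x right, y up, looking along -z (the intrinsics and any distortion apply to the point x, -y, -z); pixel columns grow to the right and rows downward; lengths in m; the calibration is good to about 2 mm. A picture is of the moment at which its call begins: read the wrist's pose just before it. There is no depth.
- arm.job_done(): hands the job in, once; it reports no verdict.
The state is a dict: "clock": time; "joint_positions": joint angles; "dq": joint speeds; "joint_efforts": joint torques, N m; "eef_pos": TCP position; "eef_rot": TCP orientation; "wrist_force": force on the tool from outside, world axes, zero at the start; "moment": the same for the moment, N m; "width": finger opening in m.
Only numpy, scipy, OpenCV 4.12 (cv2) and the standard library are available. Lean on these libraries where they do the work, as an engineer would, in place of code of your own. Each camera call takes 0.05 s, during which the arm holds its last target.

### The job

Move every coated glass plate from the drying rack into the grey developing tank, standing upright in the tank's grooves, one to a groove and right down on the floor, without dropping any. Then lower the cover plate over the tank so that both dowel pins enter their holes and it lies flush on the rim, not dropped on, and after that throw the pump unit's lever fully over to start it. Leave the other lab ware on the bench where it is.

Things in the scene. Friction and masses are not known exactly. Their poses are not given: they have to be found in the camera images.
- tank: Developing tank, fixed: grey open-topped box, 198 (its x) x 116 (its y) x 112 mm high; origin under its centre on the bench, z up. Long side walls 18 mm thick, end walls 6 mm; inside 186 x 80 mm. It has four grooves inside and two upright dowel pins on its rim.
- tank_floor (a point): Centre of the tank's inner floor, 6 mm above the bench, axes as the tank. White ridges along y leave four grooves 10 mm wide at x = -60, -20, 20 and 60 mm, y from -40 to 40 mm. Groove walls are upright to 46 mm above the bench; from there the ridges slope at 45 degrees to peaks 61 mm above the bench half-way between grooves, to lead a plate in.
- tank_pin0 (a point): Tip of a fixed steel dowel pin on the tank's rim, at (-75, 49) mm in the tank's x, y. 12 mm diameter, from 112 to 136 mm above the bench; the upper 10 mm taper to 5 mm diameter.
- tank_pin1 (a point): Tip of a fixed steel dowel pin on the tank's rim, at (75, -49) mm in the tank's x, y. 12 mm diameter, from 112 to 136 mm above the bench; the upper 10 mm taper to 5 mm diameter.
- rack: Drying rack, fixed: low aluminium block, 194 (x) x 84 (y) x 44 mm high, origin under its centre on the bench. Four open-topped grooves, 9 mm wide, along y at x = -60, -20, 20, 60 mm hold one glass plate each; their floor is 8 mm above the bench. Some may be empty.
- plate0_center (a point): Centre of a loose upright green-tinted glass plate with a white coating below a bare top margin, 6 mm thick (its x), 70 wide (y), 100 tall (z), about 0.1 kg; all plates are alike. It starts standing in a rack groove, top edge 108 mm above the bench. Down in a tank groove its centre is 56 mm above the bench and its top edge 6 mm below the rim.
- plate1_center (a point): Centre of a loose upright green-tinted glass plate with a white coating below a bare top margin, 6 mm thick (its x), 70 wide (y), 100 tall (z), about 0.1 kg; all plates are alike. It starts standing in a rack groove, top edge 108 mm above the bench. Down in a tank groove its centre is 56 mm above the bench and its top edge 6 mm below the rim.
- plate2_center (a point): Centre of a loose upright green-tinted glass plate with a white coating below a bare top margin, 6 mm thick (its x), 70 wide (y), 100 tall (z), about 0.1 kg; all plates are alike. It starts standing in a rack groove, top edge 108 mm above the bench. Down in a tank groove its centre is 56 mm above the bench and its top edge 6 mm below the rim.
- plate3_center (a point): Centre of a loose upright green-tinted glass plate with a white coating below a bare top margin, 6 mm thick (its x), 70 wide (y), 100 tall (z), about 0.1 kg; all plates are alike. It starts standing in a rack groove, top edge 108 mm above the bench. Down in a tank groove its centre is 56 mm above the bench and its top edge 6 mm below the rim.
- cover_handle (a point): Centre of the grip bar on the loose aluminium cover (200 x, 122 y, 8 mm thick, 0.36-0.6 kg), which starts lying on the open bench. This point is 40 mm above the underside, over the cover's centre. Bar: 80 mm along x, 14 wide (y), 16 high, on two end posts, 24 mm clear beneath. When the cover is seated flush on the tank this point is 152 mm above the bench.
- cover_plate (a point): Centre of the cover's plate, half-way through its thickness, axes as the cover. Two 14 mm through holes at (x, y) = (-75, 49) and (75, -49) mm match the tank's two dowel pins; turned by half a turn the cover fits as well.
- pump: Pump unit, fixed: white box, 120 (x) x 150 (y) x 60 mm high with a toggle lever on top; origin under its centre on the bench; its x axis points roughly away from the robot. A grey block 70 x 50 mm on it reaches 85 mm above the bench, with a hub at the lever's pivot up to 95 mm.
- lever (a joint): Toggle lever, rad: 0 = off, leaning to the pump's -x; 1 = fully over, leaning to its +x. It turns about the pump's y axis at a pivot 82 mm above the bench over the pump's centre: a 10 mm rod with a 26 mm ball centred 80 mm from the pivot, 0.5 rad from upright at either end. A push of about 1 N at the ball moves it; it stays where it is left.
- beaker: Glass beaker, 68 mm wide, 85 mm high; origin at its underside. Bystander, to be left alone.
- reagent: Amber bottle, 64 mm wide, 120 mm high; origin at its underside. Bystander, to be left alone.
- jar: Small glass jar, 52 mm wide, 55 mm high; origin at its underside. Bystander, to be left alone.
- measure: Measuring cylinder with a 64 mm foot, 158 mm high; origin at its underside. Bystander, to be left alone.
Things that resemble listed ones, but are neither listed nor needed, are in the scene too. What is shaped like the part that bears plate1_center but pink is not meant.

How it is judged:
By the outcome, as a careful person would: the job done as asked, in the order asked, and still so for the second after the job is handed in, with the robot touching nothing.
Of plate0, plate1, plate2, plate3 only 3 to 4 are there at a start; the rules pass over those that are not, and their reading is None.
At some moment in a run one of cover may be knocked a few centimetres aside while the robot is not near it.
It also fails if it takes over 210 s, if anything falls off the work surface, if the arm or the gripper's body presses on something with over 40 N, if the wrist force passes 120 N, or if a joint passes its speed limit or range.

## Working session

There is one attempt and no reset: what is moved stays moved. The work goes in short steps, Python scripts to look and compute and a tool call to move; the robot and the scene stay as the last step left them, time stands still between calls to the robot, and variables do not carry over. Pictures are saved under pics/ and viewed, and the job is handed in when it is done.

Besides the shell and the picture viewer there is one more tool, called after "Request:" as name(argument=value, ...), one argument or row to a line, values as JSON. carry_out: Moves the arm, as the interface text tells. Its arguments: {"type":"object","properties":{"translation":{"type":"array","items":{"type":"array","items":{"type":"number"}}},"turn":{"type":"array","items":{"type":"array","items":{"type":"number"}}},"claw":{"type":"number"},"newtons":{"type":"number"}},"required":["translation","turn"]}

```bash
ls; mkdir -p pics; python3 - <<'E'
from rig import sensors, imaging, arm
import cv2
print(sensors.state())
for n in ("scene","top","wrist"):
    f=imaging.grab_frame(n)
    cv2.imwrite(f"pics/{n}0.png",f["frame"][:,:,::-1])
    print(n,{k:v for k,v in f.items() if k!="frame"})
E
```

```text
pics
{'clock': 0.0, 'joint_positions': array([-1.37000444,  0.39921129,  0.04500801,  1.53791556, -0.01867636,
        1.20686776, -0.05070774]), 'dq': array([-0.00041607,  0.00023425,  0.00280421, -0.00064106, -0.00019961,
       -0.00116257, -0.00197042]), 'joint_efforts': array([-4.70873547e-04, -4.75113845e+01,  1.36435535e+00, -2.54225224e+01,
        1.15276096e-02,  9.33069881e-03, -2.21470509e-05]), 'eef_pos': array([0.19174498, 0.62041862, 0.23823463]), 'eef_rot': array([-4.68917132e-01, -3.10624997e+00,  3.10342818e-03]), 'wrist_force': array([ 0.03784151, -0.43372245,  0.03422797]), 'moment': array([0.0112474 , 0.0073948 , 0.02033886]), 'width': 0.08530352575710663}
scene {'intrinsics': array([[392.82750277,   0.        , 249.98974057],
       [  0.        , 392.82750277, 193.8290854 ],
       [  0.        ,   0.        ,   1.        ]]), 'origin': array([1.13140548, 0.15319413, 1.12347727]), 'attitude': array([0.35846154, 0.49179833, 1.80171505])}
top {'intrinsics': array([[476.92821419,   0.        , 261.01209436],
       [  0.        , 476.92821419, 199.56948724],
       [  0.        ,   0.        ,   1.        ]]), 'origin': array([ 0.22504545, -0.00542676,  1.77389566]), 'attitude': array([ 0.16322322, -0.1516689 , -1.59200751])}
wrist {'intrinsics': array([[307.4745889 ,   0.        , 254.86986636],
       [  0.        , 307.4745889 , 192.83703516],
       [  0.        ,   0.        ,   1.        ]]), 'hand_eye': array([[ 5.59790382e-04,  9.58020761e-01,  2.86698288e-01,
         7.26119159e-02],
       [ 9.99998591e-01, -9.89981361e-04,  1.35554735e-03,
         1.39442248e-04],
       [ 1.58246846e-03,  2.86697125e-01, -9.58019966e-01,
        -1.34946742e-01],
       [ 0.00000000e+00,  0.00000000e+00,  0.00000000e+00,
         1.00000000e+00]])}
```

View pics/scene0.png

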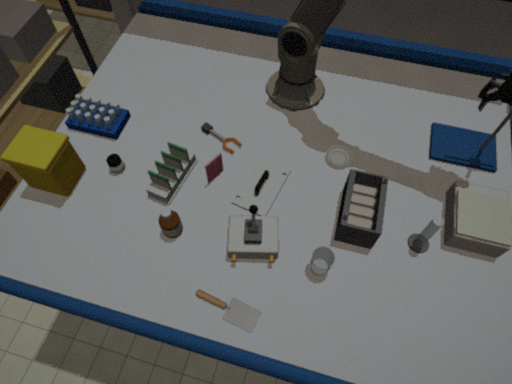

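View pics/top0.png

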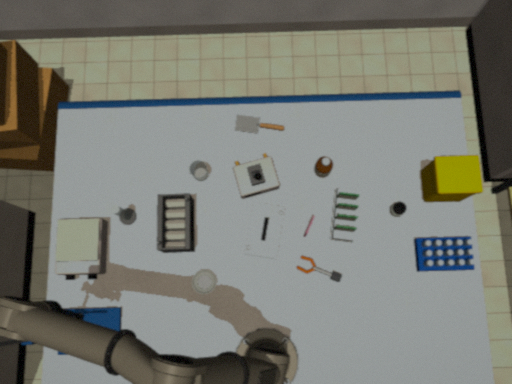

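View pics/wrist0.png

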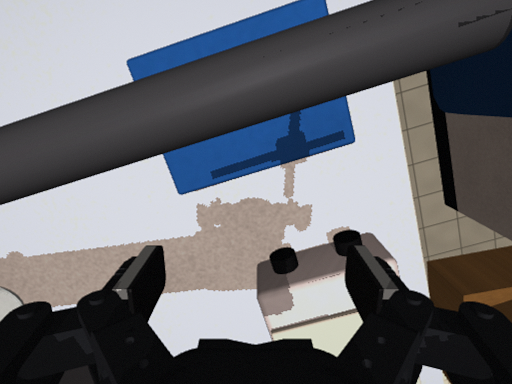

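```bash
cat > h.py <<'E'
import numpy as np, cv2
from scipy.spatial.transform import Rotation as R
from rig import sensors, imaging, arm
def cam(n):
    s=sensors.state(); f=imaging.grab_frame(n)
    if n=="wrist":
        T=np.eye(4);T[:3,:3]=R.from_rotvec(s["eef_rot"]).as_matrix();T[:3,3]=s["eef_pos"]
        M=T@f["hand_eye"]; Rm,o=M[:3,:3],M[:3,3]
    else: Rm,o=R.from_rotvec(f["attitude"]).as_matrix(),f["origin"]
    return dict(img=f["frame"][:,:,::-1].copy(),K=f["intrinsics"],R=Rm,o=o)
def proj(c,p):
    q=(np.atleast_2d(p)-c["o"])@c["R"]; q=q*[1,-1,-1]; u=q@c["K"].T
    return u[:,:2]/u[:,2:]
def ray(c,uv):
    uv=np.atleast_2d(uv).astype(float); d=np.c_[uv,np.ones(len(uv))]@np.linalg.inv(c["K"]).T
    d=(d*[1,-1,-1])@c["R"].T; return d/np.linalg.norm(d,axis=1)[:,None]
def onz(c,uv,z):
    d=ray(c,uv); t=(z-c["o"][2])/d[:,2]; return c["o"]+d*t[:,None]
def crop(c,name,x0,y0,x1,y1,s):
    cv2.imwrite(f"pics/{name}.png",cv2.resize(c["img"][y0:y1,x0:x1],None,fx=s,fy=s,interpolation=cv2.INTER_CUBIC))
E
python3 - <<'E'
from h import *
t=cam("top"); s=cam("scene")
print("tcp",proj(t,[0.192,.621,.239]),proj(s,[0.192,.621,.239]))
crop(t,"t1",40,90,340,290,2.6); crop(t,"t2",220,120,490,290,2.9)
crop(s,"s1",60,90,260,290,3); crop(s,"s2",220,60,512,280,2.7)
E
```

```text
tcp [[ 67.13512024 312.08429462]] [[495.47552649 116.59615001]]
```

View pics/t1.png

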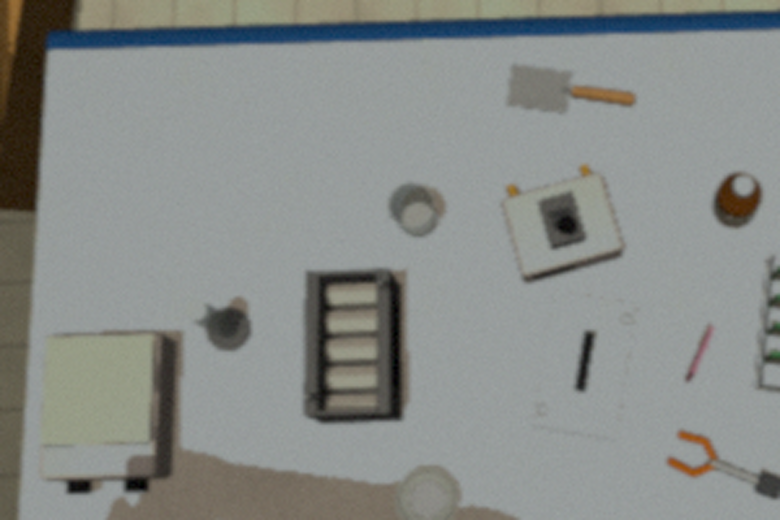

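View pics/t2.png

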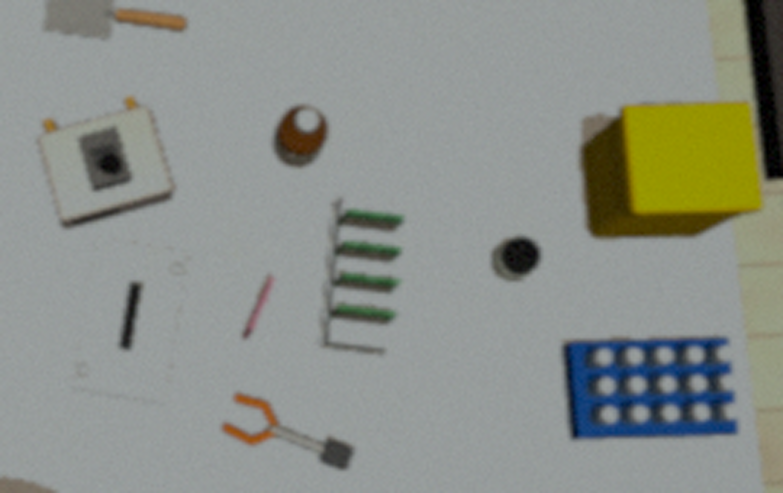

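View pics/s1.png

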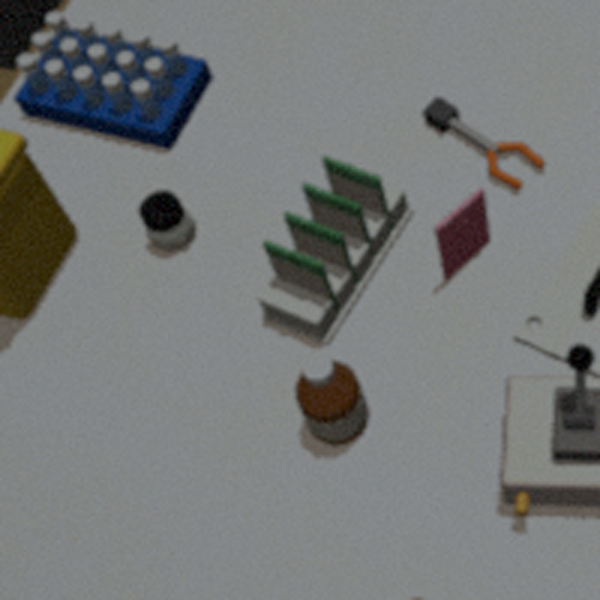

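View pics/s2.png

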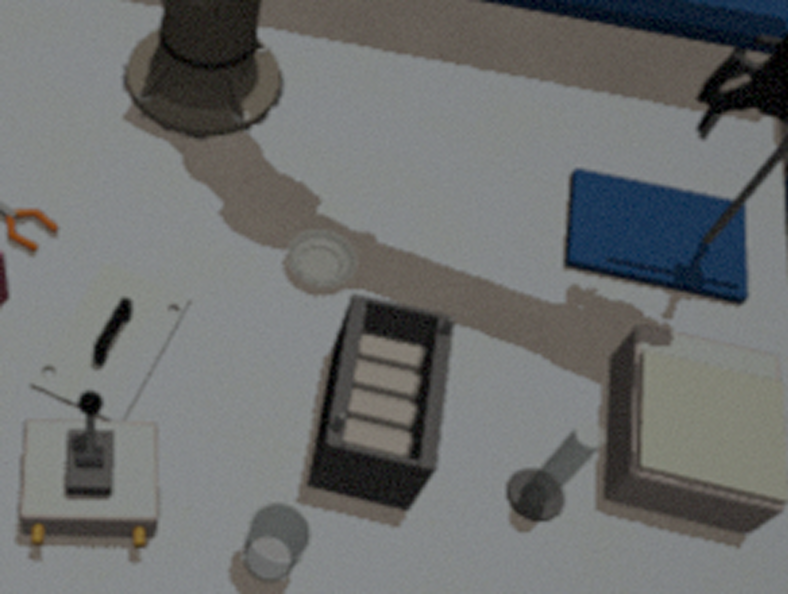

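```bash
python3 - <<'E'
from h import *
t=cam("top"); s=cam("scene")
crop(t,"t3",0,280,160,384,4.5); crop(s,"s3",412,50,512,180,4.5)
print(onz(s,[[220+690/2.7,60+270/2.7]],0.015),onz(s,[[220+735/2.7,60+290/2.7],[220+610/2.7,60+260/2.7]],0.015))
for n in ("t3","s3"):
    i=cv2.imread(f"pics/{n}.png"); cv2.imwrite(f"pics/{n}.png",cv2.convertScaleAbs(i,alpha=1.6,beta=15))
E
```

```text
[[0.17500769 0.66995906 0.015     ]] [[0.191412   0.72387378 0.015     ]
 [0.18650563 0.57239964 0.015     ]]
```

View pics/t3.png

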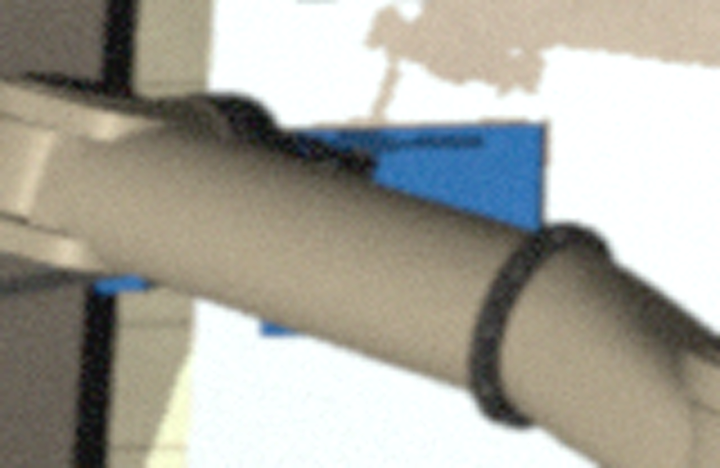

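View pics/s3.png

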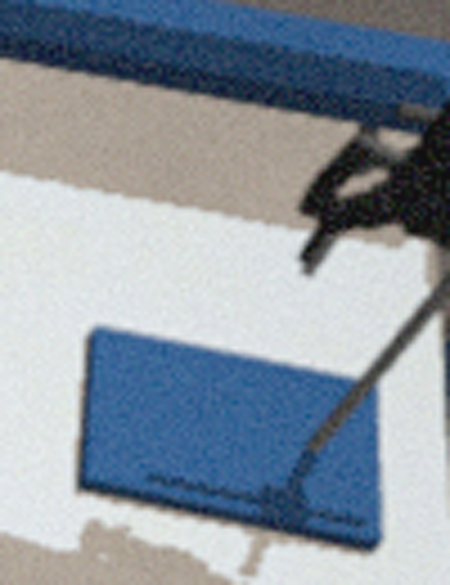

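```bash
python3 - <<'E'
from h import *
w=cam("wrist"); s=cam("scene"); t=cam("top")
i=w["img"]; cv2.imwrite("pics/w1.png",cv2.resize(cv2.convertScaleAbs(i,alpha=1.5,beta=10),None,fx=1.5,fy=1.5))
a,b=ray(w,[[0,165],[470,0]]); n=np.cross(a,b)
for uv in [(412+315/4.5,50+450/4.5),(412+445/4.5,50+285/4.5)]:
    d=ray(s,[uv])[0]; tt=(w["o"]-s["o"])@n/(d@n); print(s["o"]+d*tt)
d=ray(t,[(3,280+290/4.5)])[0]; tt=(w["o"]-t["o"])@n/(d@n); print(t["o"]+d*tt, w["o"], w["R"])
E
```

```text
[ 0.09349296  0.70815931 -0.01973077]
[0.1082311  0.69558608 0.18537614]
[ 0.69174238 -3.04578615  7.45647113] [0.12255709 0.64253047 0.37405291] [[ 0.29466177 -0.91563658 -0.2734668 ]
 [ 0.95559971  0.28176602  0.0862387 ]
 [-0.00190965 -0.28673604  0.95800772]]
```

View pics/w1.png

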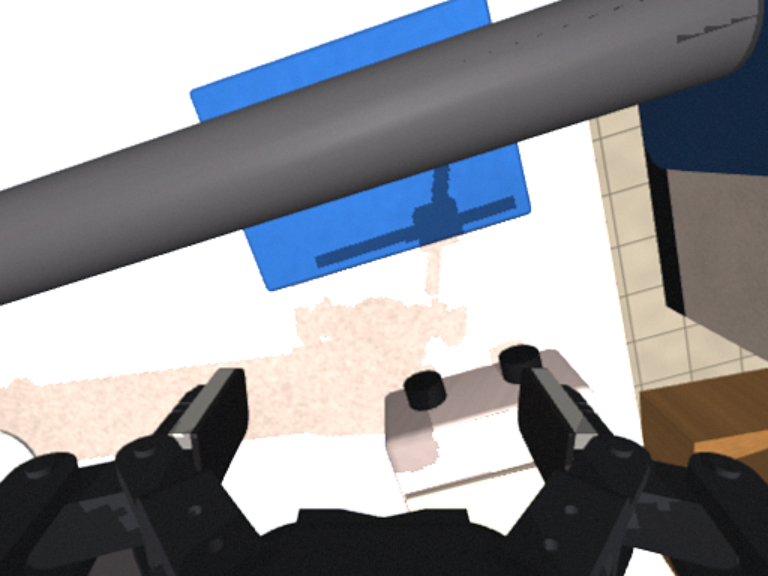

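```bash
python3 - <<'E'
from h import *
t=cam("top"); s=cam("scene")
for c,nm in((t,"top"),(s,"scene")):
    hsv=cv2.cvtColor(c["img"],cv2.COLOR_BGR2HSV)
    g=cv2.inRange(hsv,(45,60,20),(90,255,255))
    n,l,st,ce=cv2.connectedComponentsWithStats(g)
    for k in range(1,n):
        if st[k,4]>8: print(nm,"green",ce[k].round(1),st[k].tolist(),onz(c,ce[k],.105).round(3))
print("lever ball top",onz(t,[(40+567/2.6,90+225/2.6)],.15), "pump", onz(t,[(257,175)],.06))
print("tank corners", onz(t,np.array([(307,272),(388,270),(400,416),(306,416)])/2.6+[40,90],.112))
print("pins",onz(t,np.array([(383,281),(312,398)])/2.6+[40,90],.12))
print("pins s",onz(s,np.array([(446,327),(338,422)])/2.7+[220,60],.136))
print("cover",onz(t,np.array([(585,360),(627,318),(542,408)])/2.6+[40,90],[.048]),onz(t,np.array([(627,318),(542,408)])/2.6+[40,90],.008))
for nm,uv,z in(("beaker",(415,205),.085),("measure",(230,320),.15),("reagent",(740,185),.12)): print(nm,onz(t,np.array([uv])/2.6+[40,90],z))
print("jar",onz(t,np.array([(518,255)])/2.9+[220,120],.05), "pink",onz(t,np.array([(270,280),(246,335)])/2.9+[220,120],.09))
E
```

```text
top green [348.5 194.3] [340, 193, 18, 4, 44] [[ 0.574 -0.311  0.105]]
top green [347.9 205.3] [338, 204, 20, 4, 46] [[ 0.534 -0.306  0.105]]
top green [347.2 216.2] [338, 215, 19, 4, 44] [[ 0.494 -0.301  0.105]]
top green [345.8 227.2] [336, 225, 20, 5, 46] [[ 0.456 -0.293  0.105]]
scene green [177.3 147.6] [168, 143, 19, 11, 73] [[ 0.463 -0.293  0.105]]
scene green [171.3 156.6] [162, 152, 19, 10, 85] [[ 0.501 -0.298  0.105]]
scene green [165.2 166.3] [155, 161, 20, 12, 83] [[ 0.541 -0.303  0.105]]
scene green [158.4 175.9] [148, 171, 20, 11, 82] [[ 0.58  -0.309  0.105]]
lever ball top [[0.63670327 0.01034169 0.15      ]] pump [[0.66550434 0.01505934 0.06      ]]
tank corners [[0.59004706 0.36933025 0.112     ]
 [0.58971874 0.25796648 0.112     ]
 [0.38896913 0.24108706 0.112     ]
 [0.39237611 0.36734464 0.112     ]]
pins [[0.57280388 0.26346693 0.12      ]
 [0.41544935 0.35791081 0.12      ]]
pins s [[0.43068367 0.35816677 0.136     ]
 [0.57869097 0.26347126 0.136     ]]
cover [[ 0.46677422 -0.00906955  0.048     ]
 [ 0.52489332 -0.06999937  0.048     ]
 [ 0.40107268  0.05264949  0.048     ]] [[ 0.53184271 -0.07149593  0.008     ]
 [ 0.40515236  0.05399549  0.008     ]]
beaker [[0.68834537 0.22449447 0.085     ]]
measure [[0.51915409 0.46243839 0.15      ]]
reagent [[ 0.69440335 -0.22971356  0.12      ]]
jar [[ 0.52886134 -0.50058894  0.05      ]] pink [[ 0.49904922 -0.18195965  0.09      ]
 [ 0.43181803 -0.14941682  0.09      ]]
```

Request:
carry_out(
  translation=[
    [30, 0, 0],
    [60, 0, 10],
    [80, -10, 50],
    [90, -20, 90],
    [100, -40, 120],
    [110, -60, 140],
    [110, -60, 140],
  ],
  turn=[
    [0, 0, 0],
    [0, 0, 0],
    [0, 0, 0],
    [0, 0, -0.1],
    [0, 0, -0.2],
    [0, 0, -0.3],
    [0, 0, -0.3],
  ],
  claw=30,
)

```text
clock: 1.3
eef_pos: [0.306, 0.5593, 0.3842]
eef_rot: [0.937, 2.995, 0.011]
wrist_force: [1.0, 0.0, 0.6]
width: 0.0302
```

```bash
python3 - <<'E'
from h import *
s=cam("scene"); cv2.imwrite("pics/s4.png",s["img"])
E
```

```text
(no output)
```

View pics/s4.png

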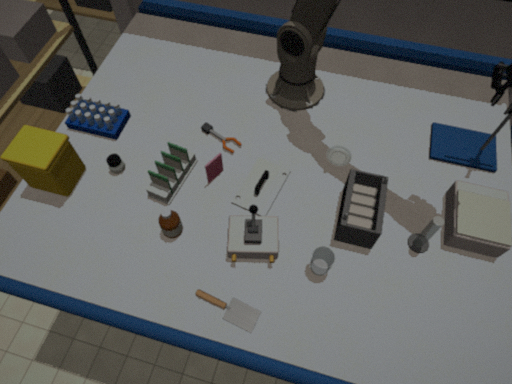

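Request:
carry_out(
  translation=[
    [30, -45, 0],
    [60, -90, 0],
    [80, -130, 0],
    [110, -170, 0],
    [140, -210, 0],
    [160, -250, 0],
    [184, -280, 0],
    [184, -280, 0],
    [184, -280, 0],
    [184, -280, 0],
  ],
  turn=[
    [0, 0, -0.14],
    [0, 0, -0.28],
    [0, 0, -0.42],
    [0, 0, -0.56],
    [0, 0, -0.7],
    [0, 0, -0.84],
    [0, 0, -0.955],
    [0, 0, -0.955],
    [0, 0, -0.955],
    [0, 0, -0.955],
  ],
)

```text
clock: 2.35
eef_pos: [0.4845, 0.2834, 0.3782]
eef_rot: [-2.197, -2.244, 0.002]
wrist_force: [0.3, -0.1, 0.4]
width: 0.0299
```

```bash
python3 - <<'E'
from h import *
w=cam("wrist"); cv2.imwrite("pics/w2.png",cv2.resize(cv2.convertScaleAbs(w["img"],alpha=1.4,beta=10),None,fx=1.5,fy=1.5)); np.savez("w2.npz",**w)
print(w["o"],sensors.state()["joint_positions"].round(2),sensors.state()["eef_pos"])
E
```

```text
[0.48366653 0.35640117 0.51308866] [-0.98  0.18  0.44  1.55 -0.08  1.44 -0.51] [0.48451743 0.28345389 0.37837897]
```

View pics/w2.png

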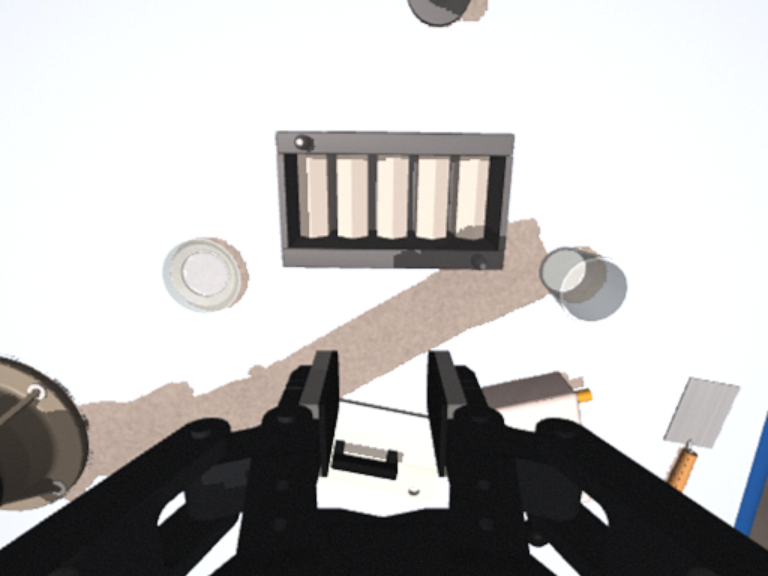

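```bash
python3 - <<'E'
from h import *
w=dict(np.load("w2.npz")); 
cv2.imwrite("pics/w2c.png",cv2.resize(cv2.convertScaleAbs(w["img"],alpha=1.8,beta=10)[78:188,178:352],None,fx=4.5,fy=4.5,interpolation=cv2.INTER_CUBIC))
E
```

```text
(no output)
```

View pics/w2c.png

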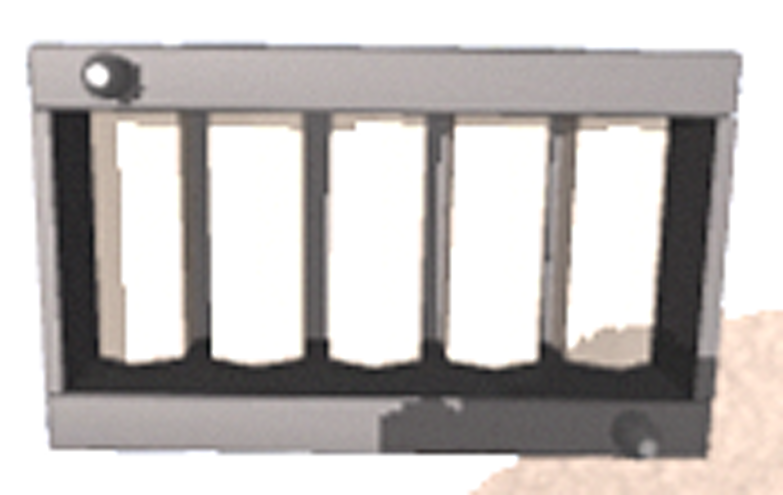

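```bash
python3 - <<'E'
from h import *
w=dict(np.load("w2.npz"))
f=lambda a:(np.array(a)+.5)/4.5-.5+[178,78]
c=onz(w,f([(30,47),(741,53),(708,457),(50,448)]),.112); print(c.round(4)); m=c.mean(0); print("mean",m, "sizes",np.linalg.norm(np.diff(c[[0,1,2,3,0]],axis=0),axis=1).round(4))
for a,b in((0,1),(3,2)): print("yaw",np.degrees(np.arctan2(*(c[b]-c[a])[[1,0]])))
for a,b in((3,0),(2,1)): print("yawy",np.degrees(np.arctan2(*(c[b]-c[a])[[1,0]]))-90)
p=onz(w,f([(97,74),(647,447)]),.136); print(p,p.mean(0)); d=p[1]-p[0]; print("pins yaw",np.degrees(np.arctan2(d[1],d[0])-np.arctan2(-98,150)), np.linalg.norm(d))
E
```

```text
[[0.3951 0.3689 0.112 ]
 [0.5904 0.3715 0.112 ]
 [0.5924 0.2572 0.112 ]
 [0.396  0.2556 0.112 ]]
mean [0.49348788 0.31331555 0.112     ] sizes [0.1953 0.1144 0.1964 0.1133]
yaw 0.7615686212200454
yaw 0.45322092753354476
yawy 0.44814198795482696
yawy 0.9861478405081527
[[0.41752166 0.36190855 0.136     ]
 [0.56854067 0.26561735 0.136     ]] [0.49303117 0.31376295 0.136     ]
pins yaw 0.6359384232386813 0.17910537688800812
```

Request:
carry_out(
  translation=[
    [0, -30, 0],
    [0, -75, 0],
    [5, -120, 0],
    [5, -170, 0],
    [10, -220, 0],
    [10, -270, 0],
    [10, -320, 0],
    [10, -370, 0],
    [15, -420, 0],
    [15, -470, -10],
    [20, -520, -20],
    [20, -570, -30],
    [20, -610, -40],
    [20, -610, -40],
    [20, -610, -40],
    [20, -610, -40],
  ],
  turn=[
    [0, 0, 0],
    [0, 0, 0],
    [0, 0, 0],
    [0, 0, 0],
    [0, 0, -0.02],
    [0, 0, -0.04],
    [0, 0, -0.06],
    [0, 0, -0.08],
    [0, 0, -0.1],
    [0, 0, -0.12],
    [0, 0, -0.14],
    [0, 0, -0.16],
    [0, 0, -0.17],
    [0, 0, -0.17],
    [0, 0, -0.17],
    [0, 0, -0.17],
  ],
)

```text
clock: 4.0
eef_pos: [0.5075, -0.3265, 0.3391]
eef_rot: [-2.381, -2.049, -0.002]
wrist_force: [-0.3, 0.0, -0.0]
width: 0.0302
```

```bash
python3 - <<'E'
from h import *
w=cam("wrist"); cv2.imwrite("pics/w3.png",cv2.resize(cv2.convertScaleAbs(w["img"],alpha=1.4,beta=10),None,fx=1.5,fy=1.5)); np.savez("w3.npz",**w)
print(w["o"],sensors.state()["joint_positions"].round(2),sensors.state()["eef_pos"])
t=cam("top"); cv2.imwrite("pics/t5.png",t["img"])
E
```

```text
[ 0.51868702 -0.25449938  0.47418406] [-0.15  0.36  0.88  1.52 -0.28  1.39  0.6 ] [ 0.50750562 -0.32638466  0.33940753]
```

View pics/w3.png

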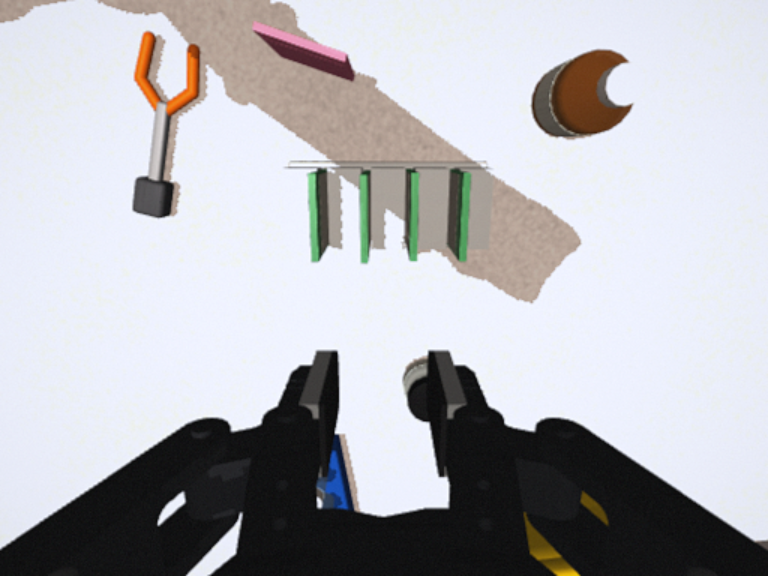

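```bash
python3 - <<'E'
from h import *
w=dict(np.load("w3.npz"))
hsv=cv2.cvtColor(w["img"],cv2.COLOR_BGR2HSV)
cv2.imwrite("pics/w3c.png",cv2.resize(cv2.convertScaleAbs(w["img"],alpha=1.4,beta=10)[100:185,190:335],None,fx=5,fy=5,interpolation=cv2.INTER_CUBIC))
g=cv2.inRange(hsv,(45,90,90),(90,255,255))
n,l,st,ce=cv2.connectedComponentsWithStats(g)
for k in range(1,n):
    if st[k,4]<40: continue
    ys,xs=np.where(l==k); pts=np.c_[xs,ys].astype(np.float32)
    P=onz(w,pts,.108)
    r=cv2.minAreaRect((P[:,:2]*1000).astype(np.float32)); print(st[k].tolist(),np.array(r[0]).round(1),np.array(r[1]).round(1),round(r[2],1))
E
```

```text
[206, 115, 6, 59, 237] [ 456.8 -295.8] [68.7  5.2] 80.5
[273, 115, 6, 59, 274] [ 535.6 -307.6] [68.7  5.4] 81.1
[306, 115, 8, 59, 271] [ 575.1 -313.6] [68.6  5.4] 81.3
[240, 117, 5, 58, 246] [ 495.9 -303.5] [67.7  4.7] 80.9
```

View pics/w3c.png

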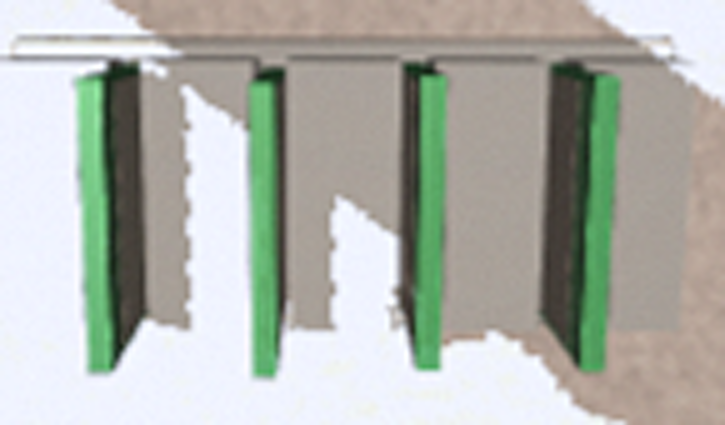

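```bash
python3 - <<'E'
from h import *
s=cam("scene")
u=np.array([np.cos(np.radians(-8.7)),np.sin(np.radians(-8.7))]);
c=np.array([.5751,-.3136])+u*.003
i=s["img"]
for z in np.arange(.112,.04,-.004):
    p=proj(s,[*c,z])[0]; print(round(z,3),p.round(1),cv2.getRectSubPix(i,(1,1),tuple(p.astype(float)))[0,0])
E
```

```text
0.112 [156.7 173.7] [68 92 64]
0.108 [157.  174.4] [49 75 44]
0.104 [157.3 175.2] [36 60 31]
0.1 [157.5 175.9] [32 48 26]
0.096 [157.8 176.6] [32 46 27]
0.092 [158.1 177.2] [34 45 29]
0.088 [158.4 177.9] [38 47 37]
0.084 [158.6 178.6] [40 50 45]
0.08 [158.9 179.3] [44 54 53]
0.076 [159.1 180. ] [53 61 62]
0.072 [159.4 180.7] [50 58 61]
0.068 [159.7 181.3] [52 58 64]
0.064 [159.9 182. ] [58 64 69]
0.06 [160.2 182.7] [58 63 67]
0.056 [160.4 183.3] [57 61 65]
0.052 [160.7 184. ] [50 53 60]
0.048 [161.  184.6] [53 56 61]
0.044 [161.2 185.3] [60 65 68]
```

Request:
carry_out(
  translation=[
    [35, 6, -20],
    [68, 13, -50],
    [68, 13, -95],
    [68, 13, -140],
    [68, 13, -175],
    [68, 13, -200],
    [68, 13, -220],
    [68, 13, -230],
    [68, 13, -230],
    [68, 13, -230],
  ],
  turn=[
    [0, 0, 0],
    [0, 0, 0],
    [0, 0, 0],
    [0, 0, 0],
    [0, 0, 0],
    [0, 0, 0],
    [0, 0, 0],
    [0, 0, 0],
    [0, 0, 0],
    [0, 0, 0],
  ],
  claw=28,
  newtons=30,
)

```text
clock: 5.15
eef_pos: [0.5748, -0.3158, 0.1105]
eef_rot: [2.383, 2.044, 0.001]
wrist_force: [-0.6, 0.4, 0.1]
width: 0.0279
```

```bash
python3 - <<'E'
from h import *
w=cam("wrist"); cv2.imwrite("pics/w4.png",cv2.resize(cv2.convertScaleAbs(w["img"],alpha=1.4,beta=10),None,fx=1.5,fy=1.5))
E
```

```text
(no output)
```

View pics/w4.png

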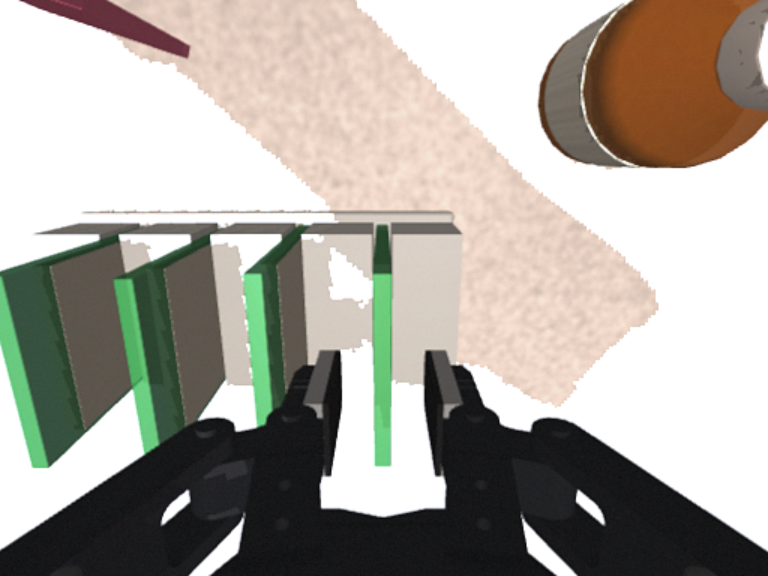

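Request:
carry_out(
  translation=[
    [0, 1, -7],
    [0, 2, -13],
    [0, 2, -13],
    [0, 2, -13],
  ],
  turn=[
    [0, 0, 0],
    [0, 0, 0],
    [0, 0, 0],
    [0, 0, 0],
  ],
)

```text
clock: 5.6
eef_pos: [0.5738, -0.3138, 0.0961]
eef_rot: [-2.385, -2.044, 0.0]
wrist_force: [0.1, -0.5, 0.5]
width: 0.028
```

Request:
carry_out(
  translation=[
    [0, 0, 0],
    [0, 0, 0],
    [0, 0, 0],
    [0, 0, 0],
    [0, 0, 0],
    [0, 0, 0],
    [0, 0, 0],
  ],
  turn=[
    [0, 0, 0],
    [0, 0, 0],
    [0, 0, 0],
    [0, 0, 0],
    [0, 0, 0],
    [0, 0, 0],
    [0, 0, 0],
  ],
  claw=0,
)

```text
clock: 6.3
eef_pos: [0.5741, -0.3142, 0.0966]
eef_rot: [2.385, 2.043, 0.0]
wrist_force: [0.6, -1.1, 1.8]
width: 0.0054
```

Request:
carry_out(
  translation=[
    [0, 0, 8],
    [0, 0, 25],
    [0, 0, 60],
    [0, 0, 105],
    [0, 0, 150],
    [-2, 15, 175],
    [-4, 50, 180],
    [-5, 95, 180],
    [-6, 145, 180],
    [-8, 195, 180],
    [-10, 245, 180],
    [-12, 295, 180],
    [-13, 345, 180],
    [-14, 395, 180],
    [-15, 445, 180],
    [-16, 495, 180],
    [-18, 540, 180],
    [-20, 580, 180],
    [-21, 610, 180],
    [-21, 628, 180],
  ],
  turn=[
    [0, 0, 0],
    [0, 0, 0],
    [0, 0, 0],
    [0, 0, 0],
    [0, 0, 0],
    [0, 0, 0],
    [0, 0, 0],
    [0, 0, 0.01],
    [0, 0, 0.03],
    [0, 0, 0.05],
    [0, 0, 0.07],
    [0, 0, 0.09],
    [0, 0, 0.11],
    [0, 0, 0.13],
    [0, 0, 0.15],
    [0, 0, 0.161],
    [0, 0, 0.161],
    [0, 0, 0.161],
    [0, 0, 0.161],
    [0, 0, 0.161],
  ],
)

```text
clock: 8.3
eef_pos: [0.5518, 0.3172, 0.277]
eef_rot: [-2.209, -2.233, -0.0]
wrist_force: [-0.6, 0.3, -0.1]
width: 0.005
```

Request:
carry_out(
  translation=[
    [0, 0, 0],
    [0, 0, 0],
    [0, 0, 0],
  ],
  turn=[
    [0, 0, 0],
    [0, 0, 0],
    [0, 0, 0],
  ],
)

```text
clock: 8.6
eef_pos: [0.5538, 0.3108, 0.2769]
eef_rot: [2.217, 2.224, -0.001]
wrist_force: [-0.9, -0.3, 0.2]
width: 0.0055
```

```bash
python3 - <<'E'
from h import *
w=cam("wrist"); cv2.imwrite("pics/w5.png",cv2.resize(cv2.convertScaleAbs(w["img"],alpha=1.4,beta=10),None,fx=1.5,fy=1.5))
c=np.array([.493,.3135]);a=np.radians(.65);u=np.array([np.cos(a),np.sin(a)]);v=np.array([-u[1],u[0]])
for g in(-60,-20,20,60): print(g,(c+u*g/1000).round(4), [ (proj(w,[*(c+u*g/1000+v*y),z])[0]*1.5).round(0) for y,z in((.04,.046),(-.04,.046),(.04,.112))])
E
```

```text
-60 [0.433  0.3128] [array([226., 191.]), array([236., 289.]), array([193., 200.])]
-20 [0.473  0.3133] [array([278., 191.]), array([285., 289.]), array([255., 199.])]
20 [0.513  0.3137] [array([329., 190.]), array([333., 289.]), array([318., 199.])]
60 [0.553  0.3142] [array([380., 190.]), array([381., 288.]), array([380., 198.])]
```

View pics/w5.png

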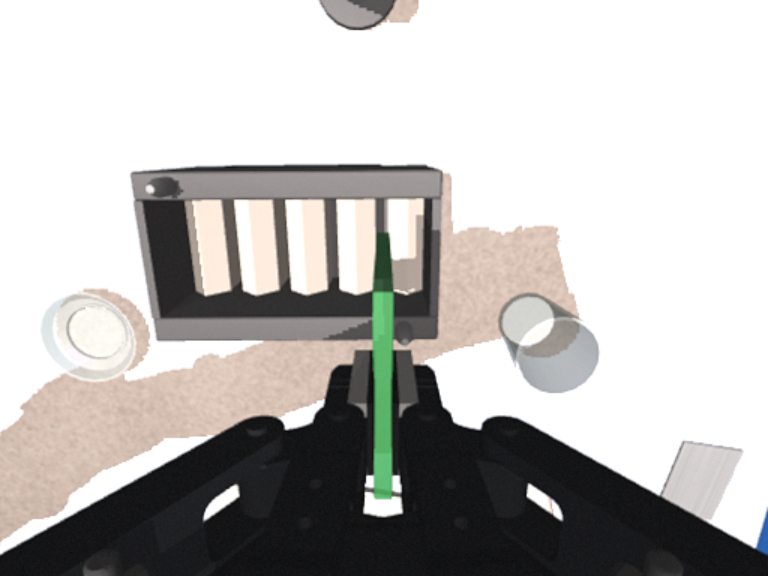

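Request:
carry_out(
  translation=[
    [0, 1, -30],
    [0, 2, -70],
    [0, 2, -105],
    [0, 2, -125],
    [0, 2, -140],
    [0, 2, -155],
    [0, 2, -165],
    [0, 2, -172],
    [0, 2, -176],
    [0, 2, -178],
  ],
  turn=[
    [0, 0, 0],
    [0, 0, 0],
    [0, 0, 0],
    [0, 0, 0],
    [0, 0, 0],
    [0, 0, 0],
    [0, 0, 0],
    [0, 0, 0],
    [0, 0, 0],
    [0, 0, 0],
  ],
)

```text
clock: 9.65
eef_pos: [0.5532, 0.3162, 0.0985]
eef_rot: [2.213, 2.229, 0.001]
wrist_force: [0.9, 0.0, -1.0]
width: 0.0051
```

Request:
carry_out(
  translation=[
    [0, 0, -1],
    [0, 0, -2],
    [0, 0, -3],
    [0, 0, -4],
  ],
  turn=[
    [0, 0, 0],
    [0, 0, 0],
    [0, 0, 0],
    [0, 0, 0],
  ],
)

```text
clock: 10.05
eef_pos: [0.5531, 0.3162, 0.0946]
eef_rot: [2.213, 2.229, 0.001]
wrist_force: [-1.4, 0.3, 9.5]
width: 0.0052
```

Request:
carry_out(
  translation=[
    [0, 0, 1],
    [0, 0, 1],
    [0, 0, 1],
    [0, 0, 1],
  ],
  turn=[
    [0, 0, 0],
    [0, 0, 0],
    [0, 0, 0],
    [0, 0, 0],
  ],
  claw=16,
)

```text
clock: 10.45
eef_pos: [0.553, 0.3161, 0.0955]
eef_rot: [2.214, 2.229, 0.0]
wrist_force: [0.3, -0.6, 0.1]
width: 0.0161
```

Request:
carry_out(
  translation=[
    [0, 0, 15],
    [0, 0, 40],
    [0, 0, 80],
    [0, 0, 120],
    [0, 0, 120],
  ],
  turn=[
    [0, 0, 0],
    [0, 0, 0],
    [0, 0, 0],
    [0, 0, 0],
    [0, 0, 0],
  ],
)

```text
clock: 10.95
eef_pos: [0.557, 0.317, 0.223]
eef_rot: [2.212, 2.227, 0.02]
wrist_force: [-0.6, 0.1, -0.4]
width: 0.0162
```

```bash
python3 - <<'E'
from h import *
w=cam("wrist"); cv2.imwrite("pics/w6.png",cv2.resize(cv2.convertScaleAbs(w["img"],alpha=1.4,beta=10),None,fx=1.5,fy=1.5))
E
```

```text
(no output)
```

View pics/w6.png

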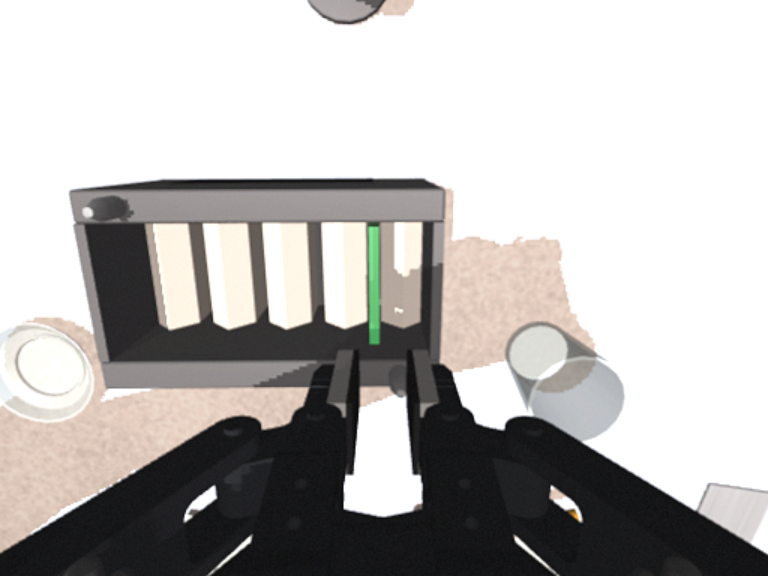

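Request:
carry_out(
  translation=[
    [0, -25, 20],
    [0, -70, 30],
    [-1, -120, 30],
    [-2, -170, 30],
    [-4, -220, 30],
    [-6, -270, 30],
    [-8, -320, 30],
    [-10, -370, 30],
    [-12, -420, 30],
    [-14, -470, 30],
    [-16, -520, 30],
    [-17, -565, 30],
    [-18, -600, 20],
    [-18, -624, 0],
    [-18, -624, -30],
    [-18, -624, -60],
    [-18, -624, -80],
    [-18, -624, -80],
    [-18, -624, -80],
  ],
  turn=[
    [0, 0, 0],
    [0, 0, -0.01],
    [0, 0, -0.03],
    [0, 0, -0.05],
    [0, 0, -0.07],
    [0, 0, -0.09],
    [0, 0, -0.11],
    [0, 0, -0.13],
    [0, 0, -0.15],
    [0, 0, -0.161],
    [0, 0, -0.161],
    [0, 0, -0.161],
    [0, 0, -0.161],
    [0, 0, -0.161],
    [0, 0, -0.161],
    [0, 0, -0.161],
    [0, 0, -0.161],
    [0, 0, -0.161],
    [0, 0, -0.161],
  ],
  claw=28,
)

```text
clock: 12.9
eef_pos: [0.5347, -0.3079, 0.1354]
eef_rot: [-2.385, -2.044, 0.001]
wrist_force: [-0.2, 0.4, 0.4]
width: 0.0283
```

```bash
python3 - <<'E'
from h import *
print(sensors.state()["eef_pos"])
w=cam("wrist"); cv2.imwrite("pics/w7.png",cv2.resize(cv2.convertScaleAbs(w["img"],alpha=1.4,beta=10),None,fx=1.5,fy=1.5))
E
```

```text
[ 0.53471383 -0.30794711  0.13536364]
```

View pics/w7.png

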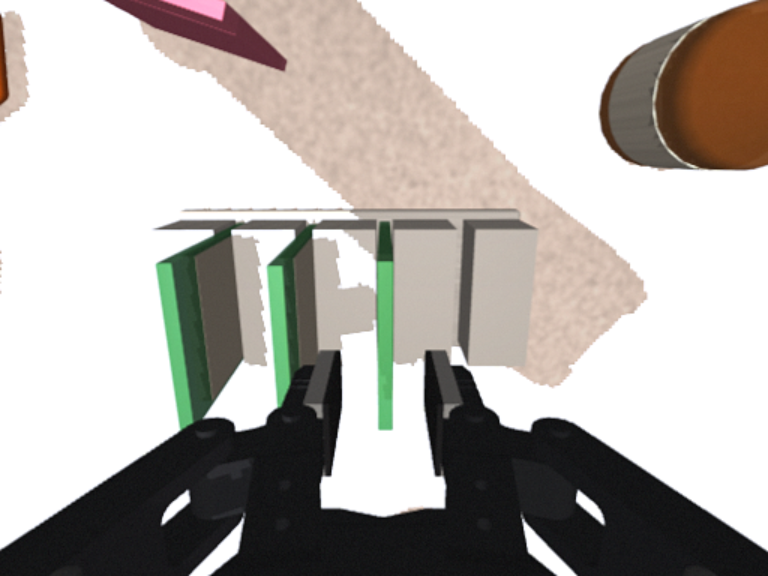

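Request:
carry_out(
  translation=[
    [0, 0, -15],
    [1, 0, -30],
    [1, 0, -39],
    [1, 0, -39],
    [1, 0, -39],
  ],
  turn=[
    [0, 0, 0],
    [0, 0, 0],
    [0, 0, 0],
    [0, 0, 0],
    [0, 0, 0],
  ],
)

```text
clock: 13.45
eef_pos: [0.5358, -0.308, 0.096]
eef_rot: [-2.386, -2.044, 0.001]
wrist_force: [0.2, -0.0, -0.5]
width: 0.0281
```

Request:
carry_out(
  translation=[
    [0, 0, 0],
    [0, 0, 0],
    [0, 0, 0],
    [0, 0, 0],
    [0, 0, 0],
    [0, 0, 0],
    [0, 0, 0],
  ],
  turn=[
    [0, 0, 0],
    [0, 0, 0],
    [0, 0, 0],
    [0, 0, 0],
    [0, 0, 0],
    [0, 0, 0],
    [0, 0, 0],
  ],
  claw=0,
)

```text
clock: 14.15
eef_pos: [0.5363, -0.3083, 0.0969]
eef_rot: [2.385, 2.043, 0.001]
wrist_force: [-0.3, -0.1, 5.7]
width: 0.0051
```

Request:
carry_out(
  translation=[
    [0, 0, 8],
    [0, 0, 25],
    [0, 0, 60],
    [0, 0, 105],
    [0, 0, 150],
    [-2, 15, 175],
    [-4, 50, 180],
    [-5, 95, 180],
    [-6, 145, 180],
    [-8, 195, 180],
    [-10, 245, 180],
    [-12, 295, 180],
    [-13, 345, 180],
    [-15, 395, 180],
    [-17, 445, 180],
    [-19, 495, 180],
    [-21, 540, 180],
    [-23, 580, 180],
    [-23, 608, 180],
    [-23, 622, 180],
  ],
  turn=[
    [0, 0, 0],
    [0, 0, 0],
    [0, 0, 0],
    [0, 0, 0],
    [0, 0, 0],
    [0, 0, 0],
    [0, 0, 0],
    [0, 0, 0.01],
    [0, 0, 0.03],
    [0, 0, 0.05],
    [0, 0, 0.07],
    [0, 0, 0.09],
    [0, 0, 0.11],
    [0, 0, 0.13],
    [0, 0, 0.15],
    [0, 0, 0.161],
    [0, 0, 0.161],
    [0, 0, 0.161],
    [0, 0, 0.161],
    [0, 0, 0.161],
  ],
)

```text
clock: 16.15
eef_pos: [0.5118, 0.3175, 0.2766]
eef_rot: [-2.208, -2.234, -0.001]
wrist_force: [0.1, -0.5, -0.7]
width: 0.0054
```

Request:
carry_out(
  translation=[
    [0, 0, 0],
    [0, 0, 0],
    [0, 0, 0],
    [0, 0, 0],
  ],
  turn=[
    [0, 0, 0],
    [0, 0, 0],
    [0, 0, 0],
    [0, 0, 0],
  ],
)

```text
clock: 16.55
eef_pos: [0.5135, 0.3119, 0.2767]
eef_rot: [2.217, 2.226, 0.0]
wrist_force: [-1.0, 0.7, -1.2]
width: 0.0054
```

```bash
python3 - <<'E'
from h import *
print(sensors.state()["eef_pos"])
w=cam("wrist"); cv2.imwrite("pics/w8.png",cv2.resize(cv2.convertScaleAbs(w["img"],alpha=1.4,beta=10),None,fx=1.5,fy=1.5))
E
```

```text
[0.51351914 0.31188618 0.27673543]
```

View pics/w8.png

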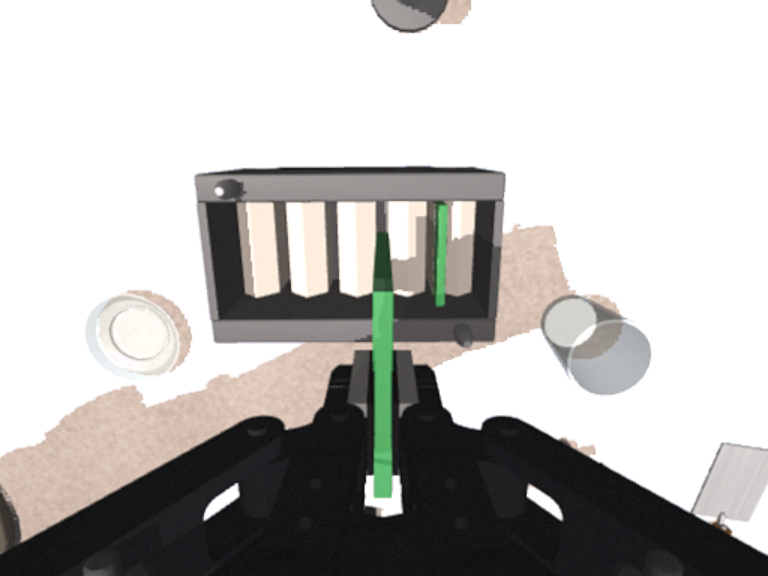

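Aligned over the third groove (dark groove at column 384, plate at 383); descending.

Request:
carry_out(
  translation=[
    [0, 0, -30],
    [0, 0, -70],
    [0, 0, -105],
    [0, 0, -125],
    [0, 0, -140],
    [0, 0, -155],
    [0, 0, -165],
    [0, 0, -172],
    [0, 0, -176],
    [0, 0, -178],
    [0, 0, -180],
    [0, 0, -181],
    [0, 0, -182],
  ],
  turn=[
    [0, 0, 0],
    [0, 0, 0],
    [0, 0, 0],
    [0, 0, 0],
    [0, 0, 0],
    [0, 0, 0],
    [0, 0, 0],
    [0, 0, 0],
    [0, 0, 0],
    [0, 0, 0],
    [0, 0, 0],
    [0, 0, 0],
    [0, 0, 0],
  ],
)

```text
clock: 17.9
eef_pos: [0.5134, 0.3143, 0.095]
eef_rot: [2.213, 2.229, 0.002]
wrist_force: [-0.4, -1.3, 5.6]
width: 0.0049
```

Request:
carry_out(
  translation=[
    [0, 0, 0],
    [0, 0, 0],
    [0, 0, 0],
    [0, 0, 0],
  ],
  turn=[
    [0, 0, 0],
    [0, 0, 0],
    [0, 0, 0],
    [0, 0, 0],
  ],
  claw=16,
)

```text
clock: 18.3
eef_pos: [0.513, 0.3141, 0.0944]
eef_rot: [2.214, 2.229, 0.0]
wrist_force: [0.8, 0.0, -1.0]
width: 0.016
```

Request:
carry_out(
  translation=[
    [0, 0, 15],
    [0, 0, 40],
    [0, 0, 80],
    [0, 0, 120],
    [0, -10, 140],
    [0, -50, 150],
    [-2, -100, 150],
    [-4, -150, 150],
    [-6, -200, 150],
    [-8, -250, 150],
    [-10, -300, 150],
    [-12, -350, 150],
    [-14, -400, 150],
    [-15, -450, 150],
    [-16, -500, 150],
    [-17, -545, 150],
    [-17, -580, 150],
    [-17, -605, 150],
    [-17, -617, 130],
    [-17, -617, 90],
  ],
  turn=[
    [0, 0, 0],
    [0, 0, 0],
    [0, 0, 0],
    [0, 0, 0],
    [0, 0, 0],
    [0, 0, -0.01],
    [0, 0, -0.03],
    [0, 0, -0.05],
    [0, 0, -0.07],
    [0, 0, -0.09],
    [0, 0, -0.11],
    [0, 0, -0.13],
    [0, 0, -0.15],
    [0, 0, -0.161],
    [0, 0, -0.161],
    [0, 0, -0.161],
    [0, 0, -0.161],
    [0, 0, -0.161],
    [0, 0, -0.161],
    [0, 0, -0.161],
  ],
)

```text
clock: 20.3
eef_pos: [0.4974, -0.3078, 0.1879]
eef_rot: [2.383, 2.033, 0.004]
wrist_force: [0.8, -0.6, 0.2]
width: 0.016
```

Request:
carry_out(
  translation=[
    [0, 0, -30],
    [0, 0, -50],
    [0, 0, -50],
    [0, 0, -50],
  ],
  turn=[
    [0, 0, 0],
    [0, 0, 0],
    [0, 0, 0],
    [0, 0, 0],
  ],
  claw=28,
)

```text
clock: 20.7
eef_pos: [0.4964, -0.3034, 0.1355]
eef_rot: [2.385, 2.043, 0.001]
wrist_force: [0.2, 0.5, 1.1]
width: 0.0275
```

```bash
python3 - <<'E'
from h import *
print(sensors.state()["eef_pos"])
w=cam("wrist"); cv2.imwrite("pics/w9.png",cv2.resize(cv2.convertScaleAbs(w["img"],alpha=1.4,beta=10),None,fx=1.5,fy=1.5))
E
```

```text
[ 0.49635619 -0.30342519  0.13552383]
```

View pics/w9.png

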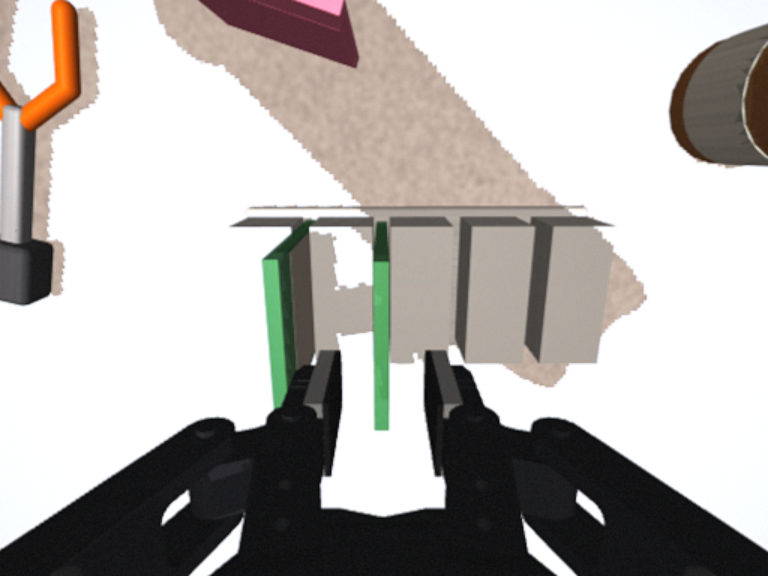

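Centred on the third plate (column 381 against jaw midline 382). Descend and grip.

Request:
carry_out(
  translation=[
    [0, 0, -15],
    [0, 0, -30],
    [0, 0, -39],
    [0, 0, -39],
    [0, 0, -39],
  ],
  turn=[
    [0, 0, 0],
    [0, 0, 0],
    [0, 0, 0],
    [0, 0, 0],
    [0, 0, 0],
  ],
)

```text
clock: 21.25
eef_pos: [0.4957, -0.303, 0.095]
eef_rot: [-2.386, -2.044, 0.001]
wrist_force: [0.4, -0.3, 0.8]
width: 0.0282
```

Request:
carry_out(
  translation=[
    [0, 0, 0],
    [0, 0, 0],
    [0, 0, 0],
    [0, 0, 0],
    [0, 0, 0],
    [0, 0, 0],
    [0, 0, 0],
  ],
  turn=[
    [0, 0, 0],
    [0, 0, 0],
    [0, 0, 0],
    [0, 0, 0],
    [0, 0, 0],
    [0, 0, 0],
    [0, 0, 0],
  ],
  claw=0,
)

```text
clock: 21.95
eef_pos: [0.4963, -0.3033, 0.0959]
eef_rot: [2.385, 2.043, 0.001]
wrist_force: [0.1, 0.6, 4.5]
width: 0.0055
```

Request:
carry_out(
  translation=[
    [0, 0, 8],
    [0, 0, 25],
    [0, 0, 60],
    [0, 0, 105],
    [0, 0, 150],
    [-2, 15, 175],
    [-4, 50, 180],
    [-5, 95, 180],
    [-6, 145, 180],
    [-8, 195, 180],
    [-10, 245, 180],
    [-12, 295, 180],
    [-13, 345, 180],
    [-15, 395, 180],
    [-17, 445, 180],
    [-19, 495, 180],
    [-21, 540, 180],
    [-23, 580, 180],
    [-23, 604, 180],
    [-23, 616, 180],
  ],
  turn=[
    [0, 0, 0],
    [0, 0, 0],
    [0, 0, 0],
    [0, 0, 0],
    [0, 0, 0],
    [0, 0, 0],
    [0, 0, 0],
    [0, 0, 0.01],
    [0, 0, 0.03],
    [0, 0, 0.05],
    [0, 0, 0.07],
    [0, 0, 0.09],
    [0, 0, 0.11],
    [0, 0, 0.13],
    [0, 0, 0.15],
    [0, 0, 0.161],
    [0, 0, 0.161],
    [0, 0, 0.161],
    [0, 0, 0.161],
    [0, 0, 0.161],
  ],
)

```text
clock: 23.95
eef_pos: [0.4724, 0.315, 0.2755]
eef_rot: [2.21, 2.232, -0.0]
wrist_force: [0.3, -1.0, -0.9]
width: 0.0052
```

Request:
carry_out(
  translation=[
    [0, 0, 0],
    [0, 0, 0],
    [0, 0, 0],
    [0, 0, 0],
  ],
  turn=[
    [0, 0, 0],
    [0, 0, 0],
    [0, 0, 0],
    [0, 0, 0],
  ],
)

```text
clock: 24.35
eef_pos: [0.4735, 0.3111, 0.2756]
eef_rot: [2.217, 2.226, 0.0]
wrist_force: [0.6, -0.2, -1.5]
width: 0.0051
```

```bash
python3 - <<'E'
from h import *
print(sensors.state()["eef_pos"])
w=cam("wrist"); cv2.imwrite("pics/w10.png",cv2.resize(cv2.convertScaleAbs(w["img"],alpha=1.4,beta=10),None,fx=1.5,fy=1.5))
E
```

```text
[0.47350618 0.31108085 0.27563248]
```

View pics/w10.png

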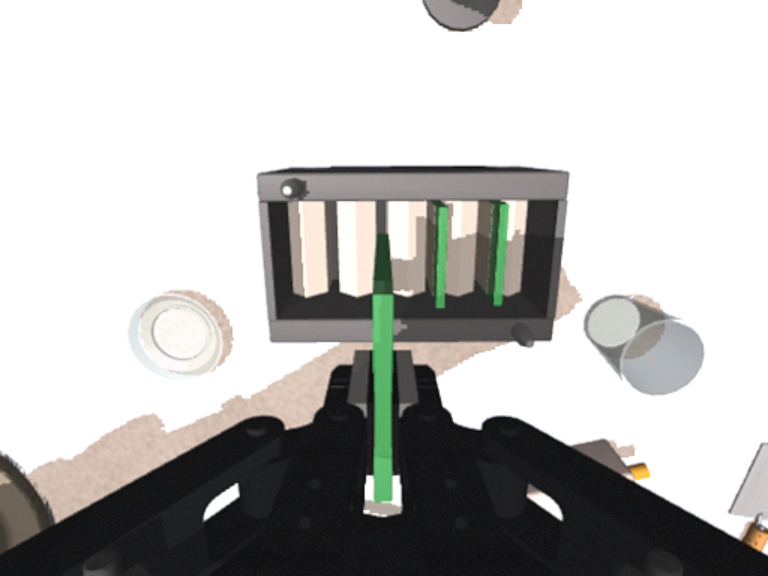

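Request:
carry_out(
  translation=[
    [0, 0, -30],
    [0, 0, -70],
    [0, 0, -105],
    [0, 0, -125],
    [0, 0, -140],
    [0, 0, -155],
    [0, 0, -165],
    [0, 0, -172],
    [0, 0, -176],
    [0, 0, -178],
    [0, 0, -180],
    [0, 0, -181],
    [0, 0, -182],
  ],
  turn=[
    [0, 0, 0],
    [0, 0, 0],
    [0, 0, 0],
    [0, 0, 0],
    [0, 0, 0],
    [0, 0, 0],
    [0, 0, 0],
    [0, 0, 0],
    [0, 0, 0],
    [0, 0, 0],
    [0, 0, 0],
    [0, 0, 0],
    [0, 0, 0],
  ],
)

```text
clock: 25.7
eef_pos: [0.4733, 0.3133, 0.0938]
eef_rot: [2.213, 2.229, 0.002]
wrist_force: [-0.1, -1.3, 5.8]
width: 0.0055
```

Request:
carry_out(
  translation=[
    [0, 0, 0],
    [0, 0, 0],
    [0, 0, 0],
    [0, 0, 0],
  ],
  turn=[
    [0, 0, 0],
    [0, 0, 0],
    [0, 0, 0],
    [0, 0, 0],
  ],
  claw=16,
)

```text
clock: 26.1
eef_pos: [0.473, 0.3131, 0.0934]
eef_rot: [2.214, 2.229, 0.0]
wrist_force: [-0.6, 1.0, -0.8]
width: 0.0161
```

Request:
carry_out(
  translation=[
    [0, 0, 15],
    [0, 0, 40],
    [0, 0, 80],
    [0, 0, 120],
    [0, -10, 140],
    [0, -50, 150],
    [-2, -100, 150],
    [-4, -150, 150],
    [-6, -200, 150],
    [-8, -250, 150],
    [-10, -300, 150],
    [-12, -350, 150],
    [-14, -400, 150],
    [-15, -450, 150],
    [-16, -500, 150],
    [-16, -545, 150],
    [-16, -580, 150],
    [-16, -600, 150],
    [-16, -610, 130],
    [-16, -610, 90],
  ],
  turn=[
    [0, 0, 0],
    [0, 0, 0],
    [0, 0, 0],
    [0, 0, 0],
    [0, 0, 0],
    [0, 0, -0.01],
    [0, 0, -0.03],
    [0, 0, -0.05],
    [0, 0, -0.07],
    [0, 0, -0.09],
    [0, 0, -0.11],
    [0, 0, -0.13],
    [0, 0, -0.15],
    [0, 0, -0.161],
    [0, 0, -0.161],
    [0, 0, -0.161],
    [0, 0, -0.161],
    [0, 0, -0.161],
    [0, 0, -0.161],
    [0, 0, -0.161],
  ],
)

```text
clock: 28.1
eef_pos: [0.4587, -0.3011, 0.1864]
eef_rot: [2.382, 2.035, 0.004]
wrist_force: [1.2, 1.0, -0.5]
width: 0.0156
```

Request:
carry_out(
  translation=[
    [0, 0, -30],
    [0, 0, -50],
    [0, 0, -50],
    [0, 0, -50],
  ],
  turn=[
    [0, 0, 0],
    [0, 0, 0],
    [0, 0, 0],
    [0, 0, 0],
  ],
  claw=28,
)

```text
clock: 28.5
eef_pos: [0.4573, -0.2974, 0.1345]
eef_rot: [2.385, 2.043, 0.001]
wrist_force: [0.3, 0.1, -0.5]
width: 0.028
```

```bash
python3 - <<'E'
from h import *
print(sensors.state()["eef_pos"])
w=cam("wrist"); cv2.imwrite("pics/w11.png",cv2.resize(cv2.convertScaleAbs(w["img"],alpha=1.4,beta=10),None,fx=1.5,fy=1.5))
E
```

```text
[ 0.45733252 -0.29738921  0.13445909]
```

View pics/w11.png

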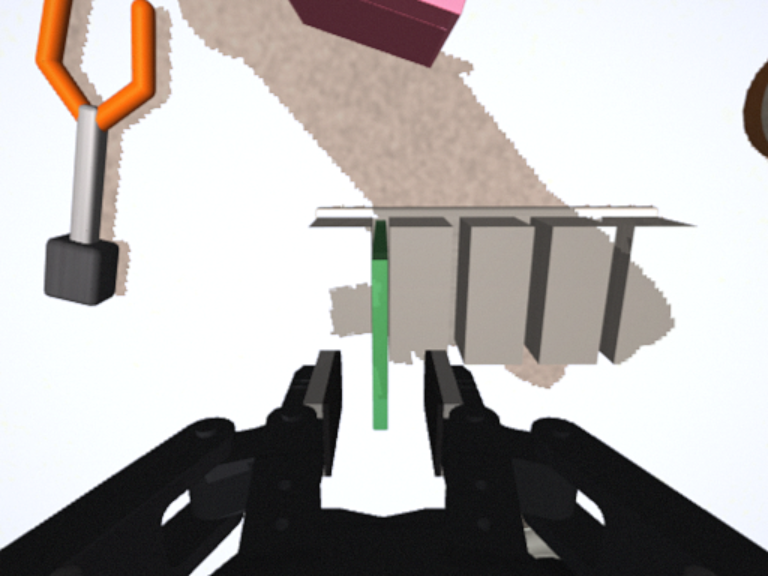

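Request:
carry_out(
  translation=[
    [0, 0, -15],
    [0, 0, -30],
    [0, 1, -38],
    [0, 1, -38],
    [0, 1, -38],
  ],
  turn=[
    [0, 0, 0],
    [0, 0, 0],
    [0, 0, 0],
    [0, 0, 0],
    [0, 0, 0],
  ],
)

```text
clock: 29.05
eef_pos: [0.4567, -0.296, 0.0951]
eef_rot: [-2.386, -2.044, 0.001]
wrist_force: [0.1, -0.0, 0.2]
width: 0.028
```

Request:
carry_out(
  translation=[
    [0, 0, 0],
    [0, 0, 0],
    [0, 0, 0],
    [0, 0, 0],
    [0, 0, 0],
    [0, 0, 0],
    [0, 0, 0],
  ],
  turn=[
    [0, 0, 0],
    [0, 0, 0],
    [0, 0, 0],
    [0, 0, 0],
    [0, 0, 0],
    [0, 0, 0],
    [0, 0, 0],
  ],
  claw=0,
)

```text
clock: 29.75
eef_pos: [0.4572, -0.2963, 0.0958]
eef_rot: [2.385, 2.043, 0.001]
wrist_force: [-0.8, 0.2, 5.6]
width: 0.0055
```

Request:
carry_out(
  translation=[
    [0, 0, 8],
    [0, 0, 25],
    [0, 0, 60],
    [0, 0, 105],
    [0, 0, 150],
    [-2, 15, 175],
    [-4, 50, 180],
    [-5, 95, 180],
    [-6, 145, 180],
    [-8, 195, 180],
    [-10, 245, 180],
    [-12, 295, 180],
    [-13, 345, 180],
    [-15, 395, 180],
    [-17, 445, 180],
    [-19, 495, 180],
    [-21, 540, 180],
    [-24, 575, 180],
    [-24, 598, 180],
    [-24, 609, 180],
  ],
  turn=[
    [0, 0, 0],
    [0, 0, 0],
    [0, 0, 0],
    [0, 0, 0],
    [0, 0, 0],
    [0, 0, 0],
    [0, 0, 0],
    [0, 0, 0.01],
    [0, 0, 0.03],
    [0, 0, 0.05],
    [0, 0, 0.07],
    [0, 0, 0.09],
    [0, 0, 0.11],
    [0, 0, 0.13],
    [0, 0, 0.15],
    [0, 0, 0.161],
    [0, 0, 0.161],
    [0, 0, 0.161],
    [0, 0, 0.161],
    [0, 0, 0.161],
  ],
)

```text
clock: 31.75
eef_pos: [0.4323, 0.3149, 0.2749]
eef_rot: [2.21, 2.232, -0.001]
wrist_force: [-0.2, -0.4, -2.0]
width: 0.0052
```

Request:
carry_out(
  translation=[
    [0, 0, 0],
    [0, 0, 0],
    [0, 0, 0],
    [0, 0, 0],
  ],
  turn=[
    [0, 0, 0],
    [0, 0, 0],
    [0, 0, 0],
    [0, 0, 0],
  ],
)

```text
clock: 32.15
eef_pos: [0.4335, 0.3114, 0.2756]
eef_rot: [-2.217, -2.226, -0.0]
wrist_force: [0.3, 0.6, -1.3]
width: 0.0052
```

```bash
python3 - <<'E'
from h import *
print(sensors.state()["eef_pos"])
w=cam("wrist"); cv2.imwrite("pics/w12.png",cv2.resize(cv2.convertScaleAbs(w["img"],alpha=1.4,beta=10),None,fx=1.5,fy=1.5))
E
```

```text
[0.43345927 0.31138568 0.27560387]
```

View pics/w12.png

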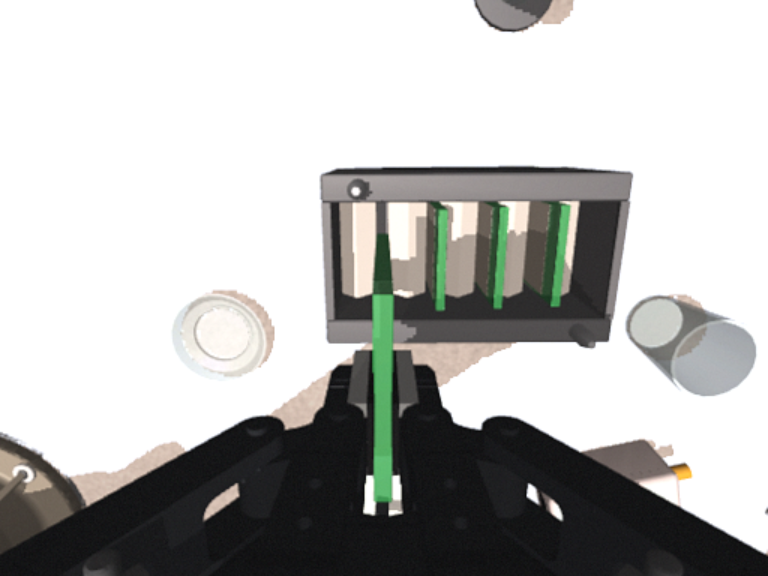

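Request:
carry_out(
  translation=[
    [0, 0, -30],
    [0, 0, -70],
    [0, 0, -105],
    [0, 0, -125],
    [0, 0, -140],
    [0, 0, -155],
    [0, 0, -165],
    [0, 0, -172],
    [0, 0, -176],
    [0, 0, -178],
    [0, 0, -180],
    [0, 0, -181],
    [0, 0, -182],
  ],
  turn=[
    [0, 0, 0],
    [0, 0, 0],
    [0, 0, 0],
    [0, 0, 0],
    [0, 0, 0],
    [0, 0, 0],
    [0, 0, 0],
    [0, 0, 0],
    [0, 0, 0],
    [0, 0, 0],
    [0, 0, 0],
    [0, 0, 0],
    [0, 0, 0],
  ],
)

```text
clock: 33.5
eef_pos: [0.4332, 0.3134, 0.0938]
eef_rot: [-2.213, -2.229, -0.002]
wrist_force: [0.2, -0.8, 6.7]
width: 0.0051
```

Request:
carry_out(
  translation=[
    [0, 0, 0],
    [0, 0, 0],
    [0, 0, 0],
    [0, 0, 0],
  ],
  turn=[
    [0, 0, 0],
    [0, 0, 0],
    [0, 0, 0],
    [0, 0, 0],
  ],
  claw=16,
)

```text
clock: 33.9
eef_pos: [0.4329, 0.3131, 0.0934]
eef_rot: [2.214, 2.229, 0.0]
wrist_force: [-0.3, 0.3, 0.1]
width: 0.0157
```

Request:
carry_out(
  translation=[
    [0, 0, 15],
    [0, 0, 40],
    [0, 0, 80],
    [0, 0, 120],
    [10, -5, 160],
    [25, -15, 200],
    [40, -25, 240],
    [53, -33, 270],
    [53, -33, 285],
    [53, -33, 285],
    [53, -33, 285],
    [53, -33, 285],
  ],
  turn=[
    [0, 0, 0],
    [0, 0, 0],
    [0, 0, 0],
    [0, 0, 0],
    [0, 0, 0],
    [0, 0, 0],
    [0, 0, 0],
    [0, 0, 0],
    [0, 0, 0],
    [0, 0, 0],
    [0, 0, 0],
    [0, 0, 0],
  ],
)

```text
clock: 35.1
eef_pos: [0.4849, 0.2802, 0.3767]
eef_rot: [-2.212, -2.23, 0.004]
wrist_force: [0.5, 0.4, 0.4]
width: 0.0161
```

```bash
python3 - <<'E'
from h import *
print(sensors.state()["eef_pos"],sensors.state()["eef_rot"])
w=cam("wrist"); np.savez("w13.npz",**w)
cv2.imwrite("pics/w13c.png",cv2.resize(cv2.convertScaleAbs(w["img"],alpha=1.8,beta=10)[78:188,178:352],None,fx=4.5,fy=4.5,interpolation=cv2.INTER_CUBIC))
t=cam("top"); cv2.imwrite("pics/t13.png",cv2.resize(cv2.convertScaleAbs(t["img"],alpha=1.6,beta=10)[90:290,120:400],None,fx=2.8,fy=2.8)); np.savez("t13.npz",**t)
E
```

```text
[0.48489911 0.28019696 0.37670655] [-2.2121079  -2.22990062  0.00426952]
```

View pics/w13c.png

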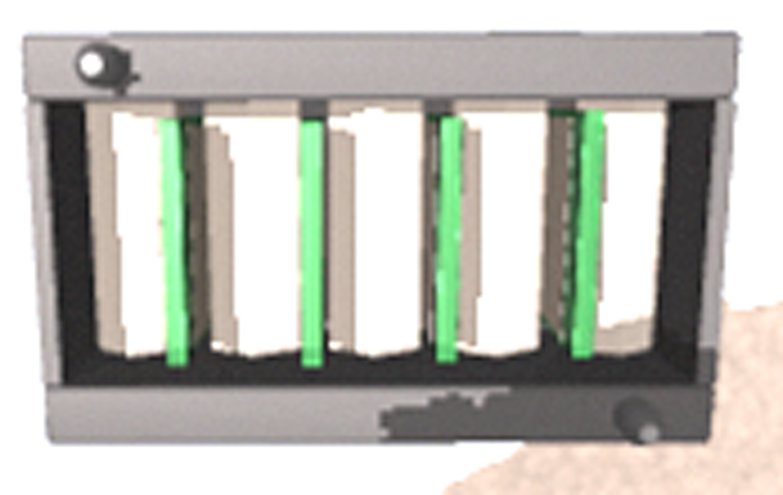

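View pics/t13.png

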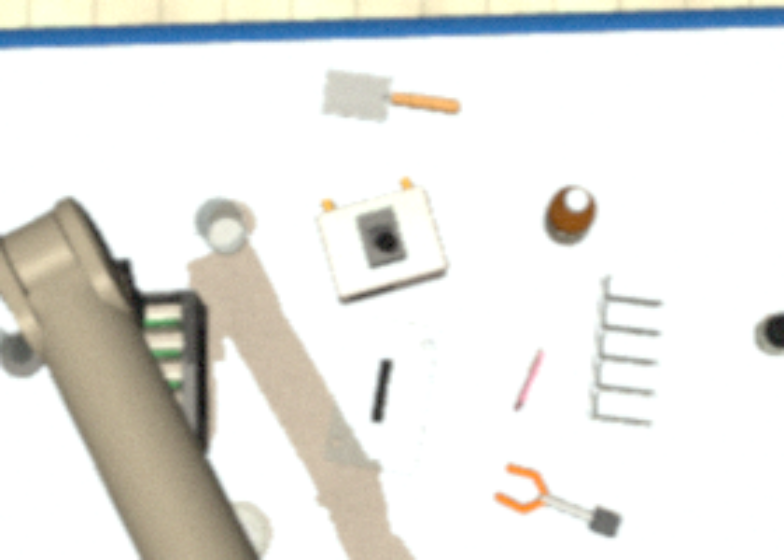

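Request:
carry_out(
  translation=[
    [0, -20, 0],
    [2, -50, 0],
    [4, -80, 0],
    [6, -115, 0],
    [8, -150, 0],
    [10, -185, 0],
    [12, -220, -5],
    [14, -255, -10],
    [14, -275, -15],
    [14, -289, -18],
    [14, -289, -18],
    [14, -289, -18],
    [14, -289, -18],
  ],
  turn=[
    [0, 0, 0.14],
    [0, 0, 0.28],
    [0, 0, 0.42],
    [0, 0, 0.56],
    [0, 0, 0.7],
    [0, 0, 0.84],
    [0, 0, 0.98],
    [0, 0, 1.12],
    [0, 0, 1.26],
    [0, 0, 1.4],
    [0, 0, 1.4],
    [0, 0, 1.4],
    [0, 0, 1.4],
  ],
  claw=60,
)

```text
clock: 36.5
eef_pos: [0.5, -0.0074, 0.3602]
eef_rot: [-0.256, -3.131, -0.001]
wrist_force: [-0.8, -0.3, -0.1]
width: 0.0602
```

```bash
python3 - <<'E'
from h import *
st=sensors.state();print(st["eef_pos"],st["eef_rot"],st["joint_positions"].round(2))
w=cam("wrist"); np.savez("w14.npz",**w)
cv2.imwrite("pics/w14.png",cv2.resize(w["img"],None,fx=1.5,fy=1.5))
v=dict(np.load("w13.npz")); f=lambda a:(np.array(a)+.5)/4.5-.5+[178,78]
p=onz(v,f([(92,65),(650,432)]),.136); d=p[1]-p[0]; print("tank",p.mean(0),np.degrees(np.arctan2(d[1],d[0])-np.arctan2(-98,150)), np.linalg.norm(d))
E
```

```text
[ 0.50000563 -0.00740332  0.36020362] [-2.56465915e-01 -3.13081448e+00 -5.68294009e-04] [-0.77  0.06  0.74  1.72 -0.04  1.38  1.39]
tank [0.49335934 0.313592   0.136     ] 0.7647399877721088 0.1787137393161444
```

View pics/w14.png

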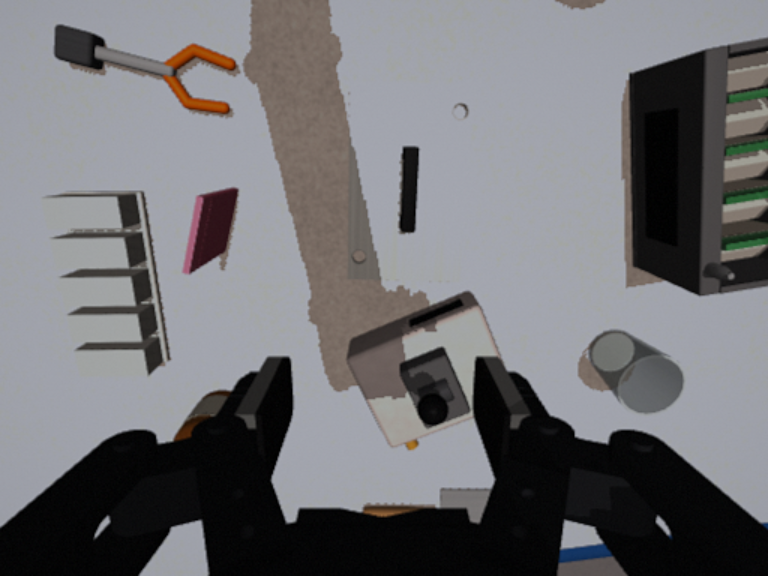

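```bash
cat > cov.py <<'E'
from h import *
def meas(w,tag):
    g=cv2.cvtColor(w["img"],cv2.COLOR_BGR2GRAY)
    m=((g<50)*255).astype(np.uint8)
    n,l,st,ce=cv2.connectedComponentsWithStats(m)
    for k in range(1,n):
        if 300<st[k,4]<4000:
            ys,xs=np.where(l==k); P=onz(w,np.c_[xs,ys],.048)[:,:2]*1000
            r=cv2.minAreaRect(P.astype(np.float32)); print(tag,st[k].tolist(),np.array(r[0]).round(1),np.array(r[1]).round(1),round(r[2],2))
E
python3 - <<'E'
from cov import *
w=dict(np.load("w14.npz")); meas(w,"h")
i=w["img"]
cv2.imwrite("pics/w14c.png",cv2.resize(cv2.convertScaleAbs(i,alpha=1.3)[55:195,215:335],None,fx=5,fy=4,interpolation=cv2.INTER_CUBIC))
E
```

```text
h [37, 17, 33, 29, 641] [ 299.  -243.9] [41.3 27.2] 66.65
h [267, 98, 12, 57, 544] [467.1  22.9] [14.3 78.4] 79.84
h [127, 126, 31, 55, 971] [ 474.6 -171.1] [29.1 91.1] 63.81
h [468, 165, 44, 30, 607] [599.1 332.8] [33.  63.3] 6.65
h [232, 198, 77, 40, 641] [602.  -4.] [ 15.7 131.3] 14.84
h [267, 232, 45, 52, 925] [679.2  18.9] [84.  53.9] 14.0
```

View pics/w14c.png

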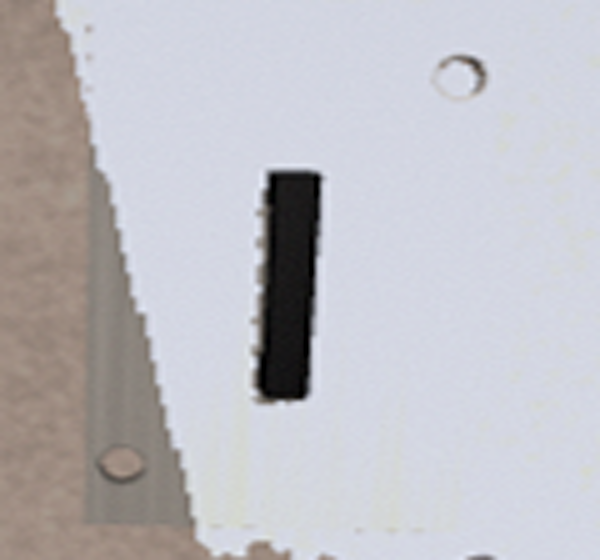

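```bash
python3 - <<'E'
from h import *
w=dict(np.load("w14.npz"))
p=onz(w,(np.array([(460,77),(122,463)])+.5)/[5,4]-.5+[215,55],.008); print(p,p.mean(0)); d=p[1]-p[0]; print(np.linalg.norm(d),np.degrees(np.arctan2(d[1],d[0])-np.arctan2(-98,150)))
E
```

```text
[[ 0.40275197  0.0857519   0.008     ]
 [ 0.53031595 -0.0389373   0.008     ]] [0.46653396 0.0234073  0.008     ]
0.1783815204718142 -11.189135663749683
```

Request:
carry_out(
  translation=[
    [-10, 10, -30],
    [-20, 20, -75],
    [-33, 30, -120],
    [-33, 30, -165],
    [-33, 30, -210],
    [-33, 30, -240],
    [-33, 30, -260],
    [-33, 30, -260],
    [-33, 30, -260],
  ],
  turn=[
    [0, 0, 0],
    [0, 0, -0.01],
    [0, 0, -0.025],
    [0, 0, -0.025],
    [0, 0, -0.025],
    [0, 0, -0.025],
    [0, 0, -0.025],
    [0, 0, -0.025],
    [0, 0, -0.025],
  ],
)

```text
clock: 37.45
eef_pos: [0.4674, 0.0216, 0.1007]
eef_rot: [0.295, 3.127, -0.0]
wrist_force: [0.2, 0.3, 0.6]
width: 0.06
```

```bash
python3 - <<'E'
from cov import *
st=sensors.state();print(st["eef_pos"],st["eef_rot"])
w=cam("wrist"); np.savez("w15.npz",**w)
cv2.imwrite("pics/w15.png",cv2.resize(w["img"],None,fx=1.5,fy=1.5))
E
```

```text
[0.46742029 0.02161067 0.10073149] [ 2.95210642e-01  3.12740114e+00 -1.33379240e-04]
```

View pics/w15.png

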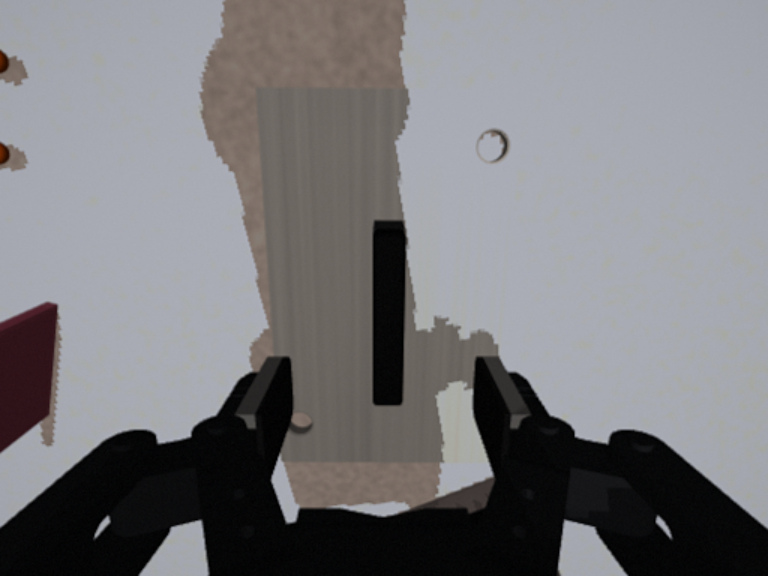

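Request:
carry_out(
  translation=[
    [0, 2, -20],
    [0, 2, -45],
    [0, 2, -60],
    [0, 2, -68],
    [0, 2, -71],
    [0, 2, -71],
    [0, 2, -71],
  ],
  turn=[
    [0, 0, 0],
    [0, 0, 0],
    [0, 0, 0],
    [0, 0, 0],
    [0, 0, 0],
    [0, 0, 0],
    [0, 0, 0],
  ],
  claw=45,
)

```text
clock: 38.2
eef_pos: [0.4679, 0.0232, 0.0303]
eef_rot: [0.296, 3.126, 0.001]
wrist_force: [-0.2, 0.5, -0.1]
width: 0.0449
```

Request:
carry_out(
  translation=[
    [0, 0, 0],
    [0, 0, 0],
    [0, 0, 0],
    [0, 0, 0],
    [0, 0, 0],
    [0, 0, 0],
    [0, 0, 0],
    [0, 0, 0],
  ],
  turn=[
    [0, 0, 0],
    [0, 0, 0],
    [0, 0, 0],
    [0, 0, 0],
    [0, 0, 0],
    [0, 0, 0],
    [0, 0, 0],
    [0, 0, 0],
  ],
  claw=0,
  newtons=70,
)

```text
clock: 39.0
eef_pos: [0.4674, 0.0233, 0.03]
eef_rot: [0.297, 3.127, 0.002]
wrist_force: [-0.7, -0.1, 5.9]
width: 0.0127
```

Request:
carry_out(
  translation=[
    [0, 0, 5],
    [0, 0, 15],
    [0, 0, 40],
    [0, 0, 80],
    [0, 0, 120],
    [0, 0, 160],
    [0, 0, 195],
    [2, 15, 215],
    [5, 45, 220],
    [8, 80, 220],
    [12, 120, 220],
    [16, 160, 220],
    [20, 200, 220],
    [23, 235, 220],
    [26, 262, 220],
    [26, 280, 220],
    [26, 288, 220],
    [26, 290, 220],
  ],
  turn=[
    [0, 0, 0],
    [0, 0, 0],
    [0, 0, 0],
    [0, 0, 0],
    [0, 0, 0],
    [0, 0, 0],
    [0, 0, 0],
    [0, 0, 0],
    [0, 0, 0.03],
    [0, 0, 0.06],
    [0, 0, 0.09],
    [0, 0, 0.12],
    [0, 0, 0.15],
    [0, 0, 0.18],
    [0, 0, 0.202],
    [0, 0, 0.202],
    [0, 0, 0.202],
    [0, 0, 0.202],
  ],
)

```text
clock: 40.8
eef_pos: [0.4925, 0.3128, 0.249]
eef_rot: [0.021, -3.141, 0.002]
wrist_force: [0.1, -0.0, -4.8]
width: 0.013
```

Request:
carry_out(
  translation=[
    [0, 0, 0],
    [0, 0, 0],
    [0, 0, 0],
    [0, 0, 0],
    [0, 0, 0],
  ],
  turn=[
    [0, 0, 0],
    [0, 0, 0],
    [0, 0, 0],
    [0, 0, 0],
    [0, 0, 0],
  ],
)

```text
clock: 41.3
eef_pos: [0.493, 0.3126, 0.2495]
eef_rot: [-0.02, 3.141, 0.0]
wrist_force: [0.5, 0.8, -5.1]
width: 0.0128
```

```bash
python3 - <<'E'
from h import *
st=sensors.state();print(st["eef_pos"],st["eef_rot"])
w=cam("wrist"); np.savez("w16.npz",**w)
cv2.imwrite("pics/w16.png",cv2.resize(w["img"],None,fx=1.5,fy=1.5))
s=cam("scene"); cv2.imwrite("pics/s16.png",cv2.resize(cv2.convertScaleAbs(s["img"],alpha=1.5)[100:300,220:480],None,fx=3,fy=3)); np.savez("s16.npz",**s)
E
```

```text
[0.49303555 0.312629   0.24946895] [-1.99176089e-02  3.14145800e+00  3.28878205e-04]
```

View pics/w16.png

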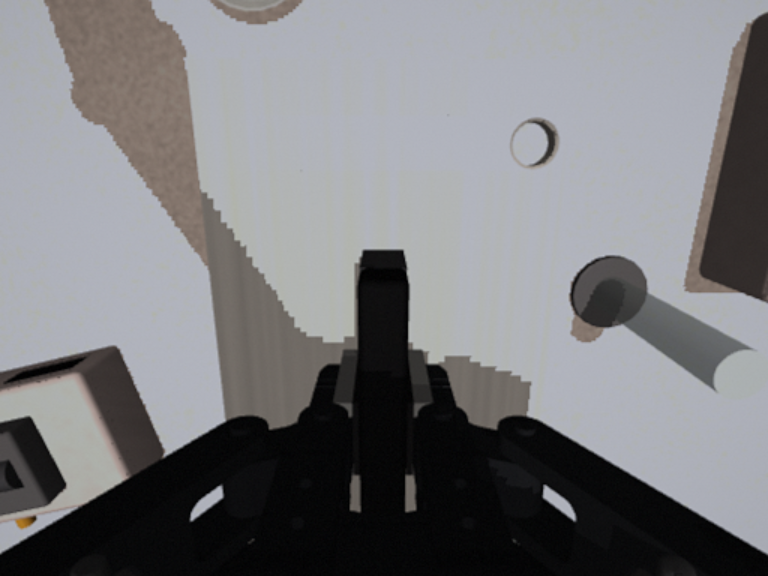

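View pics/s16.png

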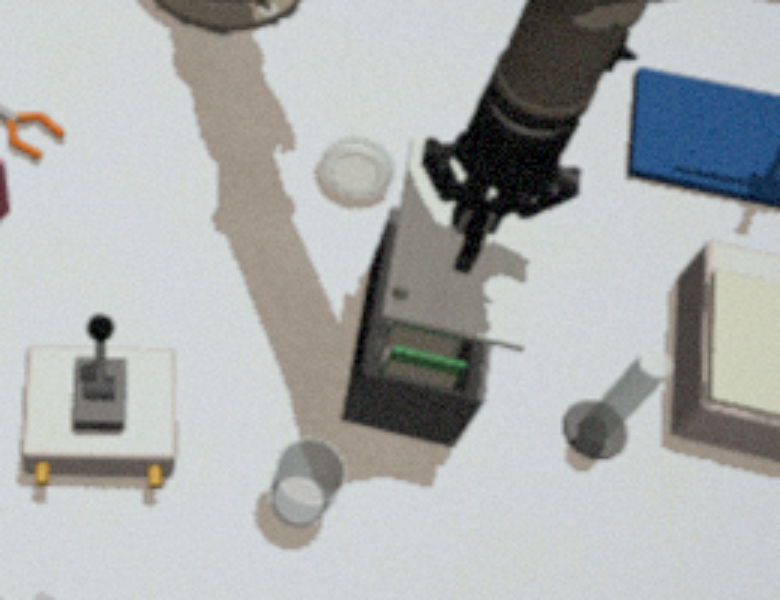

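```bash
python3 - <<'E'
from h import *
w=dict(np.load("w16.npz"))
cv2.imwrite("pics/w16c.png",cv2.resize(cv2.convertScaleAbs(w["img"],alpha=1.3)[70:120,330:385],None,fx=12,fy=12,interpolation=cv2.INTER_CUBIC))
E
```

```text
(no output)
```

View pics/w16c.png

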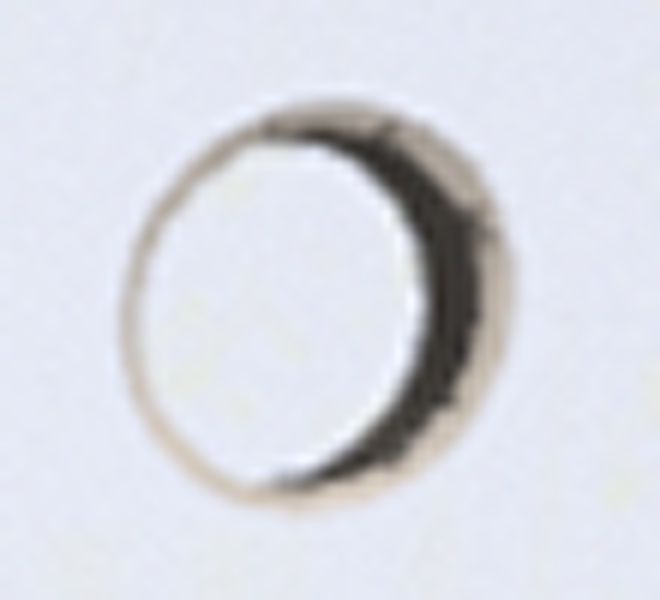

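```bash
python3 - <<'E'
from h import *
w=dict(np.load("w16.npz"))
uv=(np.array([(318,306),(120,310),(517,300),(320,97),(310,515)])+.5)/12-.5+[330,70]
p=onz(w,uv,.2275); print(p.round(4)); print("diam",np.linalg.norm(p[1]-p[2]),np.linalg.norm(p[3]-p[4]))
for zz in (.2245,.2305): print(onz(w,uv[:1],zz))
a=np.radians(.7); Rm=np.array([[np.cos(a),-np.sin(a)],[np.sin(a),np.cos(a)]])
c=np.array([.4933,.3136]); print("pin0",c+Rm@[-.075,.049],"pin1",c+Rm@[.075,-.049])
tcp=sensors.state()["eef_pos"]; rel=(p[0]-tcp)[:2]; print("rel in tank frame",Rm.T@rel*1000)
rb=onz(w,np.array([(360/1.5,270/1.5),(406/1.5,270/1.5)]),.2675); print(rb)
E
```

```text
[[0.417  0.3606 0.2275]
 [0.4173 0.3526 0.2275]
 [0.4167 0.3687 0.2275]
 [0.4091 0.3599 0.2275]
 [0.4252 0.3612 0.2275]]
diam 0.01604536373873667 0.016183598236324648
[[0.41697326 0.36157847 0.2245    ]]
[[0.41710349 0.35970692 0.2305    ]]
pin0 [0.41770696 0.36168007] pin1 [0.56889304 0.26551993]
rel in tank frame [-75.33488571  48.68503316]
[[0.45020516 0.30611148 0.2675    ]
 [0.45004206 0.31813012 0.2675    ]]
```

Request:
carry_out(
  translation=[
    [0.5, 1, -20],
    [0.5, 1, -45],
    [0.5, 1, -65],
    [0.5, 1, -75],
    [0.5, 1, -79],
    [0.5, 1, -79],
    [0.5, 1, -79],
    [0.5, 1, -79],
  ],
  turn=[
    [0, 0, 0],
    [0, 0, 0],
    [0, 0, 0],
    [0, 0, 0],
    [0, 0, 0],
    [0, 0, 0],
    [0, 0, 0],
    [0, 0, 0],
  ],
)

```text
clock: 42.2
eef_pos: [0.4942, 0.3145, 0.1715]
eef_rot: [-0.021, 3.14, 0.002]
wrist_force: [0.4, 0.3, -5.1]
width: 0.0125
```

```bash
python3 - <<'E'
from h import *
st=sensors.state();print(st["eef_pos"],st["eef_rot"],st["wrist_force"],st["moment"])
w=cam("wrist"); np.savez("w17.npz",**w)
cv2.imwrite("pics/w17.png",cv2.resize(cv2.convertScaleAbs(w["img"],alpha=1.3)[60:130,320:395],None,fx=8,fy=8,interpolation=cv2.INTER_CUBIC))
s=cam("scene"); cv2.imwrite("pics/s17.png",cv2.resize(cv2.convertScaleAbs(s["img"],alpha=1.5)[150:260,310:410],None,fx=5.4,fy=5.4)); np.savez("s17.npz",**s)
E
```

```text
[0.49418488 0.31445351 0.17149769] [-2.07987955e-02  3.13979335e+00  2.37894234e-03] [ 0.39466677  0.32523462 -5.1339798 ] [-0.0421513  -0.01936397 -0.00943702]
```

View pics/w17.png

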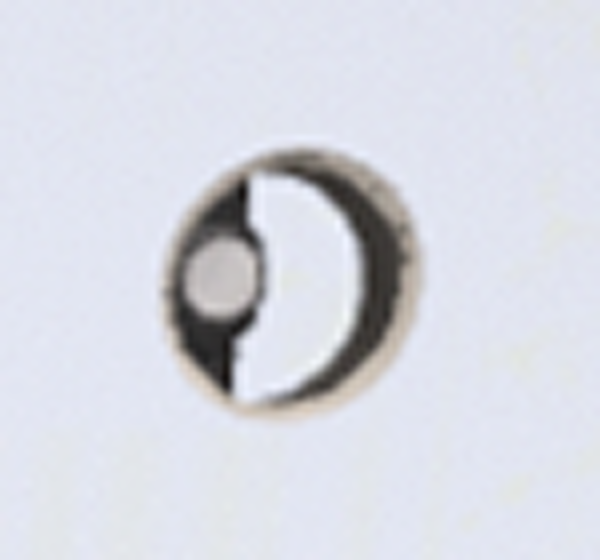

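View pics/s17.png

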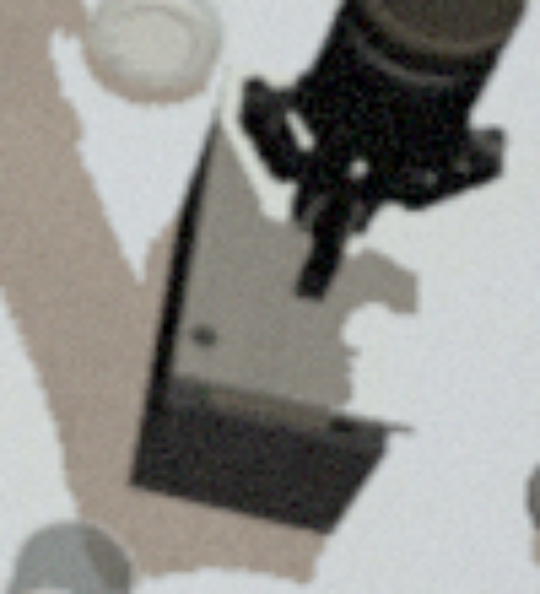

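```bash
python3 - <<'E'
from h import *
w=dict(np.load("w17.npz"))
f=lambda a:(np.array([a])+.5)/8-.5+[320,60]
print("hole",onz(w,f((293,284)),.1495),"inner bottom rim?")
print("pin",onz(w,f((222,277)),.136))
print("tank", onz(w,f((222,277)),.136)[0][:2]-onz(w,f((293,284)),.1495)[0][:2], sensors.state()["eef_pos"],sensors.state()["eef_rot"])
E
```

```text
hole [[0.41820639 0.36251477 0.1495    ]] inner bottom rim?
pin [[0.41755918 0.362022   0.136     ]]
tank [-0.00064721 -0.00049277] [0.49391165 0.31435994 0.17118711] [-2.09098010e-02  3.14032160e+00  1.88119118e-03]
```

Request:
carry_out(
  translation=[
    [-0.5, -0.5, -3],
    [-0.5, -0.5, -7],
    [-0.5, -0.5, -11],
    [-0.5, -0.5, -11],
  ],
  turn=[
    [0, 0, 0],
    [0, 0, 0],
    [0, 0, 0],
    [0, 0, 0],
  ],
)

```text
clock: 42.7
eef_pos: [0.4923, 0.3132, 0.1584]
eef_rot: [0.021, -3.14, 0.002]
wrist_force: [0.1, -0.6, -5.6]
width: 0.013
```

```bash
python3 - <<'E'
from h import *
st=sensors.state();print(st["eef_pos"],st["eef_rot"],st["wrist_force"],st["moment"])
w=cam("wrist"); np.savez("w18.npz",**w)
cv2.imwrite("pics/w18.png",cv2.resize(cv2.convertScaleAbs(w["img"],alpha=1.3)[60:130,320:395],None,fx=8,fy=8,interpolation=cv2.INTER_CUBIC))
E
```

```text
[0.49231012 0.31322147 0.15838683] [ 2.08746742e-02 -3.14004323e+00  1.53688804e-03] [ 0.10283565 -0.55668758 -5.55474977] [-0.00692709  0.0082095  -0.0104405 ]
```

View pics/w18.png

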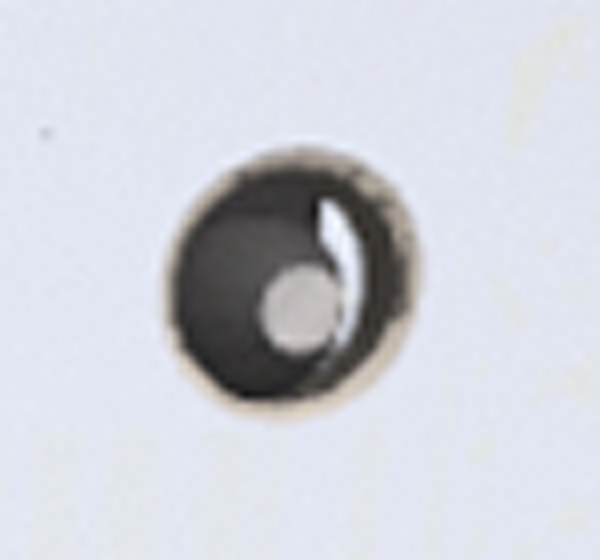

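```bash
python3 - <<'E'
from h import *
w=dict(np.load("w18.npz"))
f=lambda a:(np.array([a])+.5)/8-.5+[320,60]
h=onz(w,f((293,284)),.1364);p=onz(w,f((302,309)),.136);print(h,p,(p-h)*1000)
for _ in range(3): st=sensors.state(); print(st["clock"],st["eef_pos"],st["dq"].round(4)); imaging.grab_frame("top")
E
```

```text
[[0.41625598 0.36125769 0.1364    ]] [[0.41769362 0.36208856 0.136     ]] [[ 1.43764232  0.83086589 -0.4       ]]
42.75 [0.49257263 0.31332766 0.15872239] [-0.0011 -0.0059  0.0035 -0.0099  0.0012 -0.0002 -0.0006]
42.8 [0.49283206 0.31345463 0.15906594] [ 0.0014 -0.0043  0.0022 -0.0072 -0.0002 -0.0002  0.0004]
42.85 [0.49298495 0.31353305 0.15926811] [-0.0018 -0.0041  0.0019 -0.0041 -0.0016  0.0002 -0.0009]
```

Request:
carry_out(
  translation=[
    [0.5, 0, 0],
    [0.5, 0, 0],
    [0.5, 0, 0],
    [0.5, 0, 0],
    [0.5, 0, 0],
  ],
  turn=[
    [0, 0, 0],
    [0, 0, 0],
    [0, 0, 0],
    [0, 0, 0],
    [0, 0, 0],
  ],
)

```text
clock: 43.4
eef_pos: [0.4934, 0.3135, 0.1594]
eef_rot: [-0.021, 3.142, 0.0]
wrist_force: [0.3, -0.1, -5.4]
width: 0.0129
```

```bash
python3 - <<'E'
from h import *
st=sensors.state();print(st["eef_pos"],st["eef_rot"],st["wrist_force"],st["moment"])
w=cam("wrist"); np.savez("w19.npz",**w)
cv2.imwrite("pics/w19.png",cv2.resize(cv2.convertScaleAbs(w["img"],alpha=1.3)[60:130,320:395],None,fx=8,fy=8,interpolation=cv2.INTER_CUBIC))
E
```

```text
[0.49343862 0.31353278 0.15938136] [-2.08142581e-02  3.14151639e+00  2.74168849e-04] [ 0.33273151 -0.05799147 -5.37874062] [-0.01085402 -0.01950677  0.02606715]
```

View pics/w19.png

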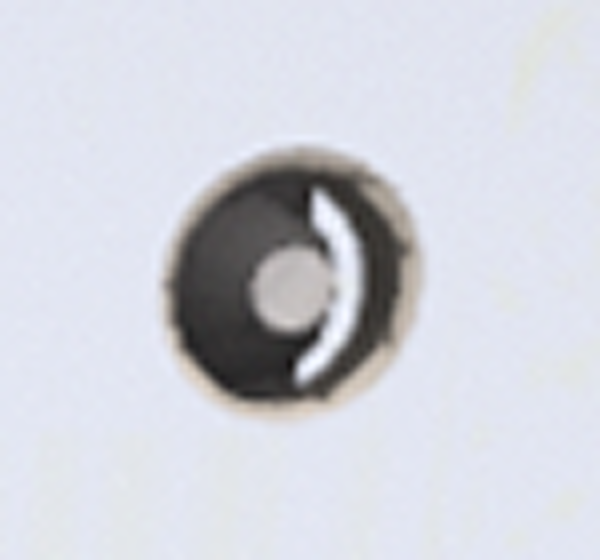

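Request:
carry_out(
  translation=[
    [0, 0, -2],
    [0, 0, -4],
    [0, 0, -6],
    [0, 0, -6],
    [0, 0, -6],
    [0, 0, -6],
  ],
  turn=[
    [0, 0, 0],
    [0, 0, 0],
    [0, 0, 0],
    [0, 0, 0],
    [0, 0, 0],
    [0, 0, 0],
  ],
)

```text
clock: 44.05
eef_pos: [0.4935, 0.3136, 0.1534]
eef_rot: [-0.021, 3.141, 0.0]
wrist_force: [-0.1, -0.8, -5.7]
width: 0.0121
```

```bash
python3 - <<'E'
from h import *
st=sensors.state();print(st["eef_pos"],st["eef_rot"],st["wrist_force"],st["moment"])
E
```

```text
[0.49353666 0.31358067 0.15343319] [-2.08958112e-02  3.14132371e+00  3.16492382e-04] [-0.0581094  -0.80938584 -5.70280601] [ 0.0157617  -0.01322838 -0.00445759]
```

Request:
carry_out(
  translation=[
    [0, 0, -2],
    [0, 0, -4],
    [0, 0, -6],
    [0, 0, -8],
    [0, 0, -9.5],
    [0, 0, -10.5],
    [0, 0, -10.5],
    [0, 0, -10.5],
    [0, 0, -10.5],
  ],
  turn=[
    [0, 0, 0],
    [0, 0, 0],
    [0, 0, 0],
    [0, 0, 0],
    [0, 0, 0],
    [0, 0, 0],
    [0, 0, 0],
    [0, 0, 0],
    [0, 0, 0],
  ],
)

```text
clock: 44.95
eef_pos: [0.4935, 0.3136, 0.143]
eef_rot: [-0.021, 3.141, 0.0]
wrist_force: [1.1, -0.3, -5.7]
width: 0.0127
```

Request:
carry_out(
  translation=[
    [0, 0, -0.5],
    [0, 0, -1],
    [0, 0, -1.5],
    [0, 0, -1.5],
    [0, 0, -1.5],
  ],
  turn=[
    [0, 0, 0],
    [0, 0, 0],
    [0, 0, 0],
    [0, 0, 0],
    [0, 0, 0],
  ],
)

```text
clock: 45.45
eef_pos: [0.4935, 0.3136, 0.1421]
eef_rot: [0.021, -3.141, -0.001]
wrist_force: [-2.2, -1.0, 3.2]
width: 0.0126
```

Request:
carry_out(
  translation=[
    [0, 0, -0.5],
    [0, 0, -0.5],
    [0, 0, -0.5],
  ],
  turn=[
    [0, 0, 0],
    [0, 0, 0],
    [0, 0, 0],
  ],
)

```text
clock: 45.75
eef_pos: [0.4935, 0.3136, 0.1421]
eef_rot: [0.021, -3.141, -0.001]
wrist_force: [-3.9, -1.0, 7.2]
width: 0.0127
```

Request:
carry_out(
  translation=[
    [0, 0, 0],
    [0, 0, 0],
    [0, 0, 0],
    [0, 0, 0],
    [0, 0, 0],
  ],
  turn=[
    [0, 0, 0],
    [0, 0, 0],
    [0, 0, 0],
    [0, 0, 0],
    [0, 0, 0],
  ],
  claw=45,
)

```text
clock: 46.25
eef_pos: [0.4936, 0.3136, 0.1408]
eef_rot: [-0.021, 3.141, 0.0]
wrist_force: [0.5, 0.3, 0.3]
width: 0.0452
```

Request:
carry_out(
  translation=[
    [0, 0, 20],
    [0, 0, 50],
    [0, 0, 95],
    [0, 0, 140],
    [0, -10, 170],
    [0, -30, 190],
    [0, -30, 190],
    [0, -30, 190],
    [0, -30, 190],
  ],
  turn=[
    [0, 0, 0],
    [0, 0, 0],
    [0, 0, 0],
    [0, 0, 0],
    [0, 0, 0],
    [0, 0, 0],
    [0, 0, 0],
    [0, 0, 0],
    [0, 0, 0],
  ],
)

```text
clock: 47.15
eef_pos: [0.4924, 0.2844, 0.3292]
eef_rot: [0.023, -3.139, 0.001]
wrist_force: [0.3, 0.1, 0.3]
width: 0.0451
```

```bash
python3 - <<'E'
from h import *
st=sensors.state();print(st["eef_pos"],st["eef_rot"])
w=cam("wrist"); np.savez("w20.npz",**w)
cv2.imwrite("pics/w20.png",cv2.resize(w["img"],None,fx=1.5,fy=1.5))
s=cam("scene"); cv2.imwrite("pics/s20.png",cv2.resize(cv2.convertScaleAbs(s["img"],alpha=1.5)[140:260,310:420],None,fx=5,fy=5)); np.savez("s20.npz",**s)
E
```

```text
[0.49241926 0.28443907 0.3291698 ] [ 2.29599824e-02 -3.13916977e+00  1.35819236e-03]
```

View pics/w20.png

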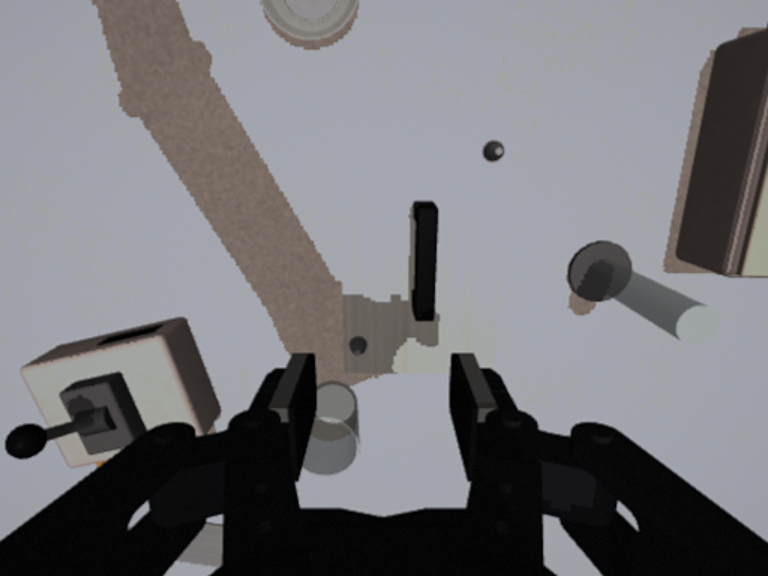

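View pics/s20.png

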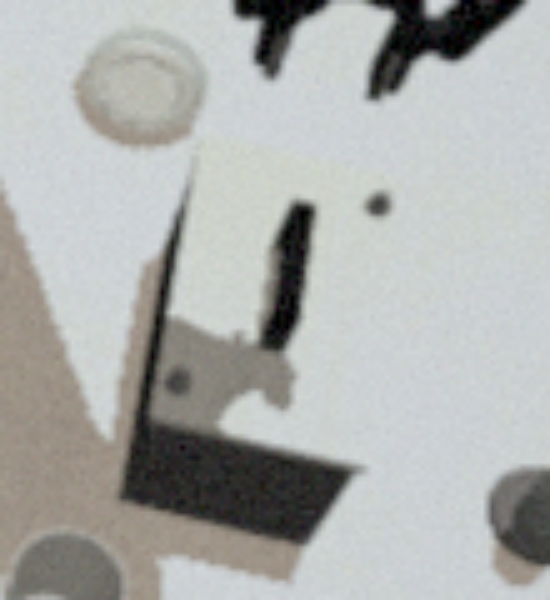

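```bash
python3 - <<'E'
from h import *
w14=dict(np.load("w14.npz"));w20=dict(np.load("w20.npz")); s=dict(np.load("s20.npz")); t=dict(np.load("t13.npz"))
# ball pixels
sc=s["img"]; hs=cv2.cvtColor(sc,cv2.COLOR_BGR2GRAY)
def blob(c,x0,y0,x1,y1,th):
    g=cv2.cvtColor(c["img"],cv2.COLOR_BGR2GRAY)[y0:y1,x0:x1]; m=(g<th).astype(np.uint8)
    n,l,st,ce=cv2.connectedComponentsWithStats(m); 
    for k in range(1,n):
        if st[k,4]>15: print(ce[k]+[x0,y0],st[k].tolist())
print("scene");blob(s,243,200,263,218,40)
print("top");blob(t,244,160,272,192,30)
obs=[(w20,(25/1.5,440/1.5)),(w14,(432/1.5,408/1.5)),(s,(253,209.5)),(t,(120+386/2.8,90+241/2.8))]
A=np.zeros((3,3));b=np.zeros(3)
for c,uv in obs:
    d=ray(c,[uv])[0];M=np.eye(3)-np.outer(d,d);A+=M;b+=M@c["o"]; print(onz(c,[uv],.152))
print(np.linalg.solve(A,b))
# pump top corners
print(onz(t,np.array([(317,216),(422,184),(447,267),(342,301)])/2.8+[120,90],.06))
print(onz(w14,np.array([(348,358),(470,292),(500,355)])/1.5,.06))
E
python3 - <<'E'
import cv2
a=cv2.imread("pics/t13.png")[150:320,300:470]; cv2.imwrite("pics/t13c.png",cv2.resize(a,None,fx=4,fy=4))
E
```

```text
scene
[253.         209.08695652] [7, 6, 7, 8, 46]
top
[257.43333333 175.83333333] [11, 13, 6, 7, 30]
[[0.64025985 0.00613551 0.152     ]]
[[0.63911916 0.01174742 0.152     ]]
[[0.63696542 0.01088356 0.152     ]]
[[0.63790437 0.01105053 0.152     ]]
[0.6374807  0.01097179 0.15539957]
[[ 0.69816093  0.10278487  0.06      ]
 [ 0.73829212 -0.03796454  0.06      ]
 [ 0.62375283 -0.06745241  0.06      ]
 [ 0.58192108  0.07166535  0.06      ]]
[[ 0.62384183 -0.06404941  0.06      ]
 [ 0.57337758  0.06772741  0.06      ]
 [ 0.64578961  0.09081035  0.06      ]]
```

View pics/t13c.png

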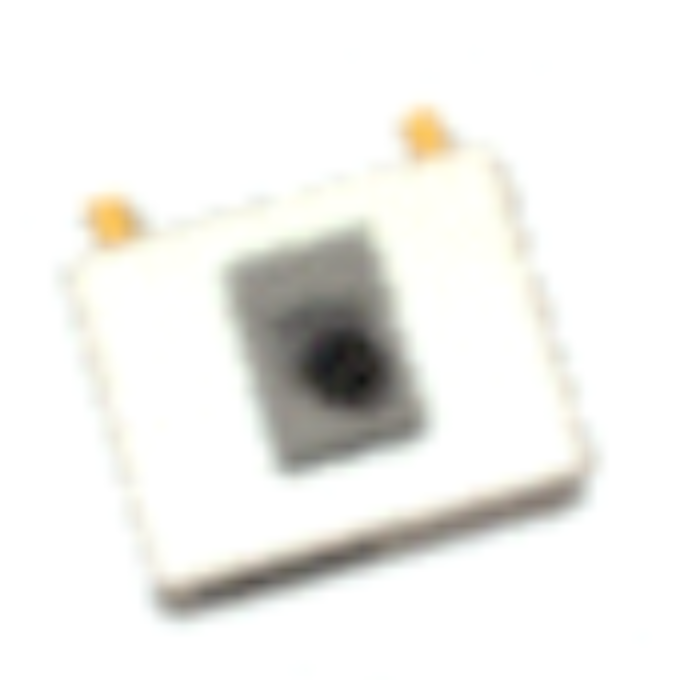

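```bash
python3 - <<'E'
from h import *
t=dict(np.load("t13.npz"))
f=lambda a,z:onz(t,((np.array(a)/4+[300,150])/2.8)+[120,90],z)
b=f([(230,265),(370,225),(425,430),(285,470)],.085);print(b,b.mean(0))
p=f([(70,270),(490,150),(590,465),(165,590)],.06);print(p,p.mean(0))
print(f([(342,368)],.155))
E
```

```text
[[ 0.68939575  0.04819447  0.085     ]
 [ 0.70162946  0.00205595  0.085     ]
 [ 0.63210865 -0.01404002  0.085     ]
 [ 0.6200592   0.03175332  0.085     ]] [0.66079826 0.01699093 0.085     ]
[[ 0.69608067  0.1021504   0.06      ]
 [ 0.73342343 -0.03848496  0.06      ]
 [ 0.62474754 -0.0681447   0.06      ]
 [ 0.58663702  0.07256407  0.06      ]] [0.66022217 0.0170212  0.06      ]
[[0.6358715  0.01167634 0.155     ]]
```

Request:
carry_out(
  translation=[
    [5, -30, 0],
    [15, -75, 0],
    [30, -120, 0],
    [45, -165, 0],
    [60, -210, 0],
    [75, -250, -10],
    [85, -280, -40],
    [85, -289, -80],
    [85, -289, -80],
    [85, -289, -80],
    [85, -289, -80],
  ],
  turn=[
    [0, 0, 0.03],
    [0, 0, 0.06],
    [0, 0, 0.1],
    [0, 0, 0.14],
    [0, 0, 0.18],
    [0, 0, 0.22],
    [0, 0, 0.245],
    [0, 0, 0.245],
    [0, 0, 0.245],
    [0, 0, 0.245],
    [0, 0, 0.245],
  ],
  claw=0,
  newtons=40,
)

```text
clock: 48.35
eef_pos: [0.5797, -0.0036, 0.2525]
eef_rot: [-0.408, 3.112, 0.001]
wrist_force: [0.9, 0.1, 0.8]
width: -0.0
```

```bash
python3 - <<'E'
from h import *
st=sensors.state();print(st["eef_pos"],st["eef_rot"])
w=cam("wrist"); np.savez("w21.npz",**w)
cv2.imwrite("pics/w21.png",cv2.resize(cv2.convertScaleAbs(w["img"],alpha=1.5),None,fx=1.5,fy=1.5))
s=cam("scene"); cv2.imwrite("pics/s21.png",cv2.resize(cv2.convertScaleAbs(s["img"],alpha=1.5)[150:280,200:330],None,fx=4.6,fy=4.6))
E
```

```text
[ 0.57968605 -0.00364975  0.25246896] [-4.08479801e-01  3.11221889e+00  8.44082421e-04]
```

View pics/w21.png

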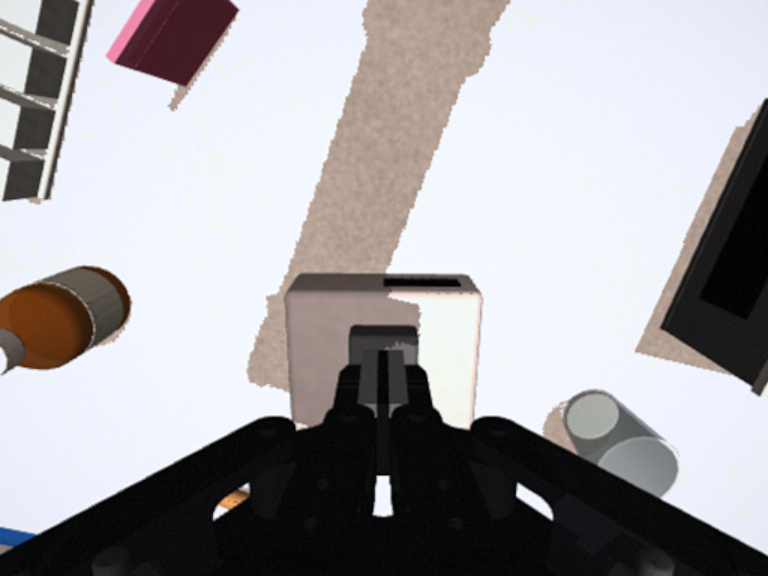

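View pics/s21.png

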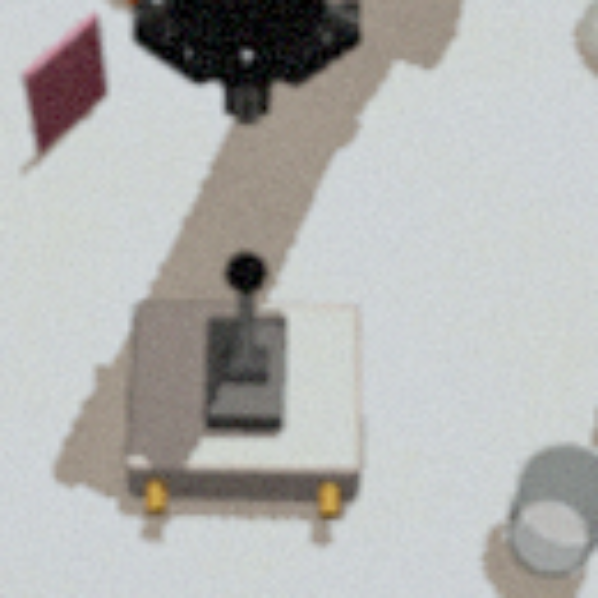

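Request:
carry_out(
  translation=[
    [0, 0, -40],
    [0, 0, -80],
    [0, 0, -100],
    [0, 0, -102],
    [0, 0, -102],
  ],
  turn=[
    [0, 0, 0],
    [0, 0, 0],
    [0, 0, 0],
    [0, 0, 0],
    [0, 0, 0],
  ],
)

```text
clock: 48.95
eef_pos: [0.5793, -0.0049, 0.15]
eef_rot: [-0.406, 3.114, 0.0]
wrist_force: [0.6, -0.7, 0.6]
width: 0.0
```

Request:
carry_out(
  translation=[
    [9.7, 2.5, 0],
    [19.3, 5.1, 0],
    [29, 7.6, 0],
    [38.7, 10.2, 0],
    [48.4, 12.7, 0],
    [58, 15.2, 0],
    [67.7, 17.8, 0],
    [77.4, 20.3, 0],
    [82.2, 21.6, 0],
    [87, 22.9, 0],
    [89, 23.4, 0],
    [89, 23.4, 0],
  ],
  turn=[
    [0, 0, 0],
    [0, 0, 0],
    [0, 0, 0],
    [0, 0, 0],
    [0, 0, 0],
    [0, 0, 0],
    [0, 0, 0],
    [0, 0, 0],
    [0, 0, 0],
    [0, 0, 0],
    [0, 0, 0],
    [0, 0, 0],
  ],
)

```text
clock: 50.15
eef_pos: [0.6677, 0.018, 0.1488]
eef_rot: [-0.405, 3.115, 0.0]
wrist_force: [-0.7, -0.1, -0.0]
width: 0.0001
```

```bash
python3 - <<'E'
from h import *
st=sensors.state();print(st["eef_pos"],st["eef_rot"],st["wrist_force"])
s=cam("scene"); cv2.imwrite("pics/s22.png",cv2.resize(cv2.convertScaleAbs(s["img"],alpha=1.5)[150:280,200:330],None,fx=4.6,fy=4.6))
E
```

```text
[0.66765756 0.01801935 0.14877223] [-4.04523044e-01  3.11520995e+00  2.08208682e-04] [-0.73509505 -0.12398234 -0.02918131]
```

View pics/s22.png

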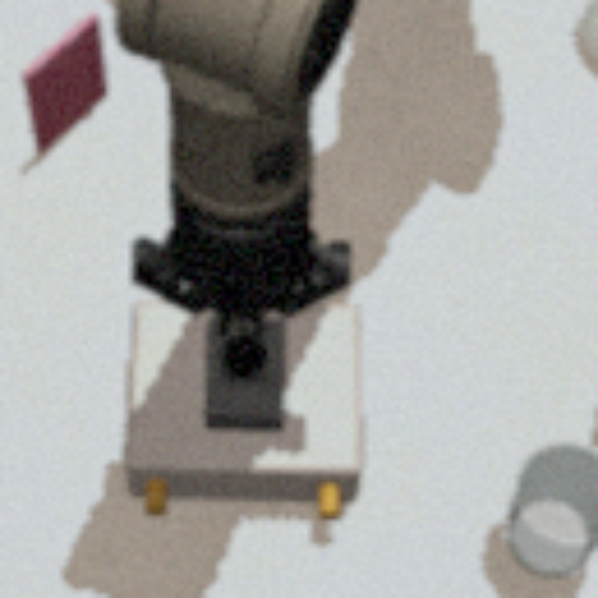

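Request:
carry_out(
  translation=[
    [1.9, 0.5, 0],
    [3.9, 1, 0],
    [5.8, 1.5, 0],
    [7.7, 2, 0],
    [7.7, 2, 0],
  ],
  turn=[
    [0, 0, 0],
    [0, 0, 0],
    [0, 0, 0],
    [0, 0, 0],
    [0, 0, 0],
  ],
)

```text
clock: 50.7
eef_pos: [0.6755, 0.02, 0.1488]
eef_rot: [-0.405, 3.115, -0.0]
wrist_force: [-1.3, 0.5, 0.7]
width: 0.0002
```

Request:
carry_out(
  translation=[
    [1, 0.3, 0],
    [1.9, 0.5, 0],
    [2.9, 0.8, 0],
    [2.9, 0.8, 0],
  ],
  turn=[
    [0, 0, 0],
    [0, 0, 0],
    [0, 0, 0],
    [0, 0, 0],
  ],
)

```text
clock: 51.1
eef_pos: [0.6782, 0.0208, 0.1488]
eef_rot: [-0.405, 3.115, 0.0]
wrist_force: [0.3, 0.3, -0.7]
width: 0.0001
```

Request:
carry_out(
  translation=[
    [1, 0.3, 0],
    [1.9, 0.5, 0],
    [2.9, 0.8, 0],
    [3.9, 1, 0],
    [3.9, 1, 0],
  ],
  turn=[
    [0, 0, 0],
    [0, 0, 0],
    [0, 0, 0],
    [0, 0, 0],
    [0, 0, 0],
  ],
)

```text
clock: 51.6
eef_pos: [0.6789, 0.0209, 0.1486]
eef_rot: [0.402, -3.108, -0.001]
wrist_force: [-9.3, -1.3, 4.8]
width: -0.0001
```

```bash
python3 - <<'E'
from h import *
st=sensors.state();print(st["eef_pos"],st["wrist_force"])
s=cam("scene"); np.savez("s23.npz",**s); cv2.imwrite("pics/s23.png",cv2.resize(cv2.convertScaleAbs(s["img"],alpha=1.5)[190:270,210:290],None,fx=7,fy=7))
u=np.array([np.cos(np.radians(14.7)),np.sin(np.radians(14.7))]);c=np.array([.6605,.017])
for a in(-.5,0,.3,.4,.5,.6): print(a,((proj(s,[*(c+u*.08*np.sin(a)),.082+.08*np.cos(a)])[0]-[210,190])*7).round(0))
E
```

```text
[0.67886049 0.0208622  0.1486216 ] [-9.31128643 -1.28001158  4.84859282]
-0.5 [302. 105.]
0 [300. 179.]
0.3 [298. 238.]
0.4 [298. 258.]
0.5 [297. 279.]
0.6 [297. 300.]
```

View pics/s23.png

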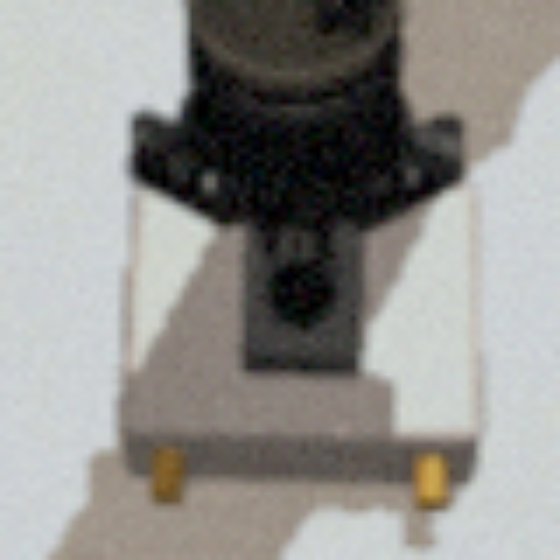

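Request:
carry_out(
  translation=[
    [-10, -3, 0],
    [-40, -10, 0],
    [-80, -20, 10],
    [-100, -25, 50],
    [-110, -30, 100],
    [-120, -40, 140],
    [-130, -60, 160],
    [-130, -60, 160],
    [-130, -60, 160],
  ],
  turn=[
    [0, 0, 0],
    [0, 0, 0],
    [0, 0, 0],
    [0, 0, 0],
    [0, 0, 0],
    [0, 0, 0],
    [0, 0, 0],
    [0, 0, 0],
    [0, 0, 0],
  ],
)

```text
clock: 52.55
eef_pos: [0.5523, -0.038, 0.3091]
eef_rot: [-0.403, 3.113, 0.002]
wrist_force: [0.5, 1.0, -0.7]
width: 0.0
```

```bash
python3 - <<'E'
from h import *
s=cam("scene"); cv2.imwrite("pics/s24.png",cv2.resize(cv2.convertScaleAbs(s["img"],alpha=1.5)[60:310,60:450],None,fx=2,fy=2))
cv2.imwrite("pics/s24p.png",cv2.resize(cv2.convertScaleAbs(s["img"],alpha=1.5)[190:270,210:290],None,fx=7,fy=7))
t=cam("top"); cv2.imwrite("pics/t24.png",cv2.resize(cv2.convertScaleAbs(t["img"],alpha=1.5)[90:290,120:420],None,fx=2.6,fy=2.6))
E
```

```text
(no output)
```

View pics/s24.png

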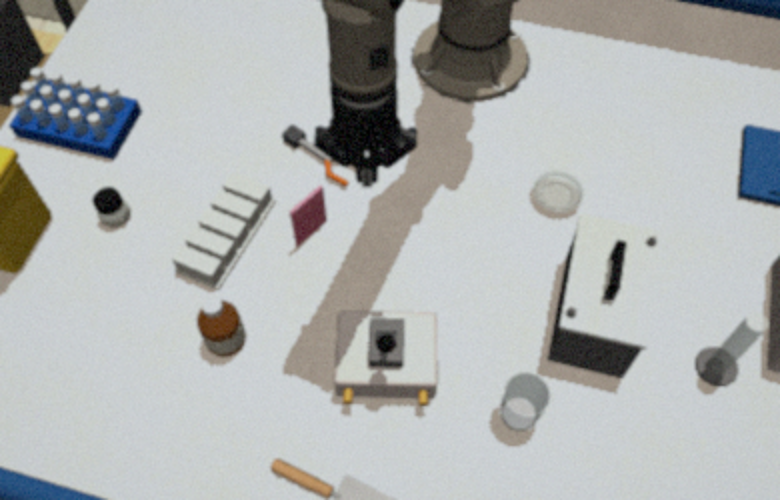

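View pics/s24p.png

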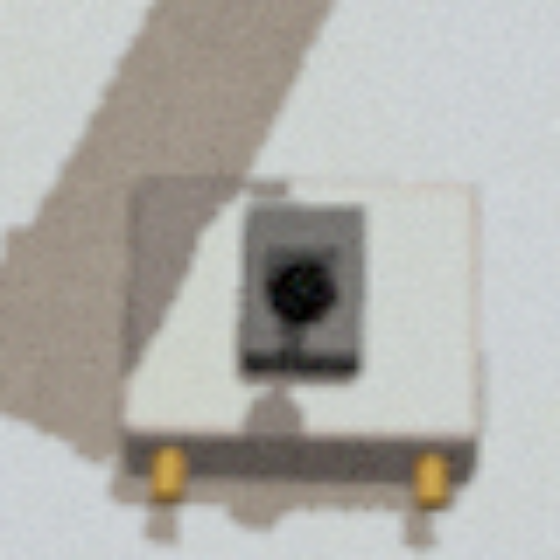

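View pics/t24.png

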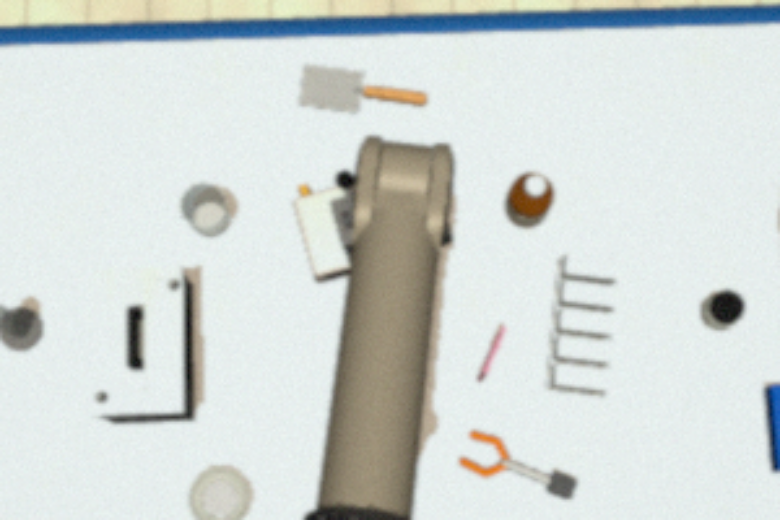

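```bash
python3 - <<'E'
from h import *
s=cam("scene"); t=cam("top")
print(onz(t,[(120+345/2.6,90+180/2.6)],.152),onz(s,[(210+302/7,190+290/7)],.152))
d1=ray(t,[(120+345/2.6,90+180/2.6)])[0];d2=ray(s,[(210+302/7,190+290/7)])[0]
A=b=0
for c,d in((t,d1),(s,d2)):
    M=np.eye(3)-np.outer(d,d);A=A+M;b=b+M@c["o"]
print(np.linalg.solve(A,b))
t13=dict(np.load("t13.npz"));s20=dict(np.load("s20.npz"));A=b=0
for c,uv in((t13,(257.43,175.83)),(s20,(253,209.1))):
    d=ray(c,[uv])[0];M=np.eye(3)-np.outer(d,d);A=A+M;b=b+M@c["o"]
print("before",np.linalg.solve(A,b))
E
```

```text
[[0.69968562 0.02776687 0.152     ]] [[0.70148108 0.02967754 0.152     ]]
[0.70035982 0.02856848 0.14915728]
before [0.63784932 0.0118289  0.15635301]
```

```bash
python3 - <<'E'
from rig import arm, sensors
print(sensors.state()["clock"]); print(arm.job_done())
E
```

```text
52.75
the job is handed in; nothing more can be done
None
```

All four green plates are in the tank, the cover is seated, and the pump lever is thrown over. I handed the job in at 52.75 s with the arm clear of everything.

- **Plates:** I gripped each one by its bare top margin and lowered it into its own tank groove until the wrist force showed contact with the floor (5.6–9.5 N). The view from above then showed one plate per groove. I left the pink plate alone.
- **Cover:** It had been knocked about 30 mm aside, so I measured it again before gripping it. I lined it up by looking at a pin through its hole and lowered it slowly. It met the rim at a tool height of 142 mm, the expected seated height. Pictures after release showed both pins in their holes.
- **Lever:** I pushed it until it met a firm stop (about 9 N) and it stayed there after I backed off. The ball measured about 0.54 rad past upright, against the given 0.5. Before the push it measured only about 0.3 rad the other way, not 0.5. I did not resolve that difference; I judged the lever fully over by the stop.
- **Other ware:** The beaker, bottle, jar and measuring cylinder look unmoved in the last pictures. This was by eye, not measured.

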